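# Space out tissue cassettes on the cold plate and switch it on

## Task

Lay the tissue cassettes that are there in a straight row along the blue lane of the cold plate, starting at the black stop, in the order white, yellow, green, blue (skip missing colours), label ends towards the robot; set every gap with the spacer, standing it close up against the stop or the last cassette, laying the next cassette close up to it and then taking it out, so that each gap is the spacer's thickness. When the row is complete put the spacer back upright in the middle of its tray, then lift the red guard well open, flip the toggle fully over and lower the guard fully again. Leave everything else alone; if a cassette gets knocked out of place, put it right before you finish.

Things in the scene. Friction and masses are not known exactly. Their poses are not given: they have to be found in the camera images.
- plate: Low aluminium cold plate, 160 (x) by 240 (y) by 20 mm high, with a blue lane 46 mm wide painted along its y axis (lane centre line x = 0). Origin at the centre of its underside; top surface 20 mm above it. At its -y end a black stop, 70 mm long in x, 12 mm thick, 18 mm high above the top; the stop's face towards the lane lies at y = -108 mm. The row starts at the stop and grows to +y. Fixed; its front (-x) side faces the robot, turned at most 0.15 rad.
- spacer: Loose gap gauge: steel foot 44 (x) by 14 (y, the gap thickness) by 25 mm high, with a red grip stem on top, 22 (x) by 12 (y) mm, from 25 to 52 mm height. Origin at the centre of its underside, z up. 120 g. Starts upright in its tray.
- tray: Shallow grey spacer tray, 80 (x) by 60 (y) mm outside, walls 4 mm thick and 8 mm high, inner floor 4 mm above its origin (centre of underside). Fixed.
- guard (a joint): Red guard flap over the switch, on a white control unit 120 (x) by 100 (y) by 50 mm high standing to the robot's right. 0 = closed (lying level), positive = lifted, up to 2.0 rad (leaning back past upright). Hinge line horizontal along the unit's y at the far (+x) side; the near edge swings up and away from the robot. It stays where it is left (friction about 0.08 N m). It may start slightly ajar.
- guard_hinge (a point): Centre of the guard's hinge line, 88 mm above the table. The flap is 84 mm long from there towards the robot, 64 mm wide, 4 mm thick, with 12 mm deep side cheeks below it. This frame turns with the guard (at 0 its x axis is the unit's x axis, pointing away from the robot; its y axis is the hinge line).
- guard_grip (a point): Centre of the yellow grip disc of the guard, 22 mm diameter in the plane of swing and 10 mm thick along the hinge line, on a 10 mm wide neck beyond the flap's near edge, 112 mm from the hinge line. Pinch it along the hinge line; it can turn between the fingers.
- toggle (a joint): Short steel toggle switch under the guard. 0 = off, leaning 0.5 rad towards the robot; 1.0 = on, leaning 0.5 rad away from it (towards the guard's hinge). Stays where it is left; about 1.2 N at the tip moves it.
- toggle_tip (a point): Centre of the toggle's 12 mm ball tip. The toggle's pivot is 28 mm below along the lever, on the unit's panel (50 mm above the table), 60 mm nearer the robot than the guard's hinge line.
- cassette_white: Tissue cassette with wax block, white plastic with a cream wax top, a rectangular block 40 (x) by 30 (y) by 22 mm high, about 60 g. Origin at the centre of its underside, z up; the end with the paper label is its -x end. May be absent.
- cassette_white_label (a point): Middle of the label end of the white cassette, 20 mm from its centre along its -x.
- cassette_yellow: Tissue cassette with wax block, yellow plastic with a cream wax top, a rectangular block 40 (x) by 30 (y) by 22 mm high, about 60 g. Origin at the centre of its underside, z up; the end with the paper label is its -x end. May be absent.
- cassette_yellow_label (a point): Middle of the label end of the yellow cassette, 20 mm from its centre along its -x.
- cassette_green: Tissue cassette with wax block, green plastic with a cream wax top, a rectangular block 40 (x) by 30 (y) by 22 mm high, about 60 g. Origin at the centre of its underside, z up; the end with the paper label is its -x end. May be absent.
- cassette_green_label (a point): Middle of the label end of the green cassette, 20 mm from its centre along its -x.
- cassette_blue: Tissue cassette with wax block, blue plastic with a cream wax top, a rectangular block 40 (x) by 30 (y) by 22 mm high, about 60 g. Origin at the centre of its underside, z up; the end with the paper label is its -x end. May be absent.
- cassette_blue_label (a point): Middle of the label end of the blue cassette, 20 mm from its centre along its -x.
- stain_jar: Amber jar, 44 mm diameter, 60 mm high, loose, origin at its underside; a bystander to leave alone.
- reagent_bottle: White bottle, 60 mm diameter, 140 mm high, loose, origin at its underside; a bystander to leave alone.
- petri_dish: Glass dish, 84 mm diameter, 15 mm high, loose, origin at its underside; a bystander to leave alone.
- slide_box: Orange slide box, 60 by 90 by 32 mm, loose, origin at its underside; a bystander to leave alone.
- wax_mould: Small steel mould, 50 by 40 by 16 mm, loose, origin at its underside; a bystander to leave alone.
- forceps: Steel forceps 130 mm long, loose, origin at its underside; a bystander to leave alone.
There are look-alikes about, which are no part of the job. Leave any orange look-alike of the cassette_yellow alone.

How it is judged:
By the outcome, as a careful person would: the job done as asked, in the order asked, and still so for the second after the job is handed in, with the robot touching nothing.
Of cassette_white, cassette_yellow, cassette_green, cassette_blue only 2 to 3 are there at a start; the rules pass over those that are not, and their reading is None.
At some moment in a run one of cassette_white, cassette_yellow, cassette_green, cassette_blue may be knocked a few centimetres aside while the robot is not near it.
It also fails if it takes over 210 s, if anything falls off the work surface, if the arm or the gripper's body presses on something with over 40 N, if the wrist force passes 120 N, or if a joint passes its speed limit or range.

## Robot

A 7-joint arm with a two-finger parallel gripper is mounted at the origin on the work surface. World frame = base frame: x ahead of the robot, y to its left, z up, the work surface at z = 0. Lengths are in m, angles in rad, forces in N, time in s.
With the tool pointing down it reaches from about 0.425 to 0.925 m from the base axis. Payload 6.8 kg.
Tool frame: the origin (TCP) lies between the finger pads; the fingertips stand 22 mm ahead of it and the grasp point (between the pads) lies 3 mm ahead of it; z points along the fingers, y is the direction in which the jaws open and shut (so a half turn about z gives the same grasp; the last joint's range is limited). The gripper opens to 85 mm and grips with 20 to 120 N. Pads are 22 mm wide; open, the fingers measure 114 mm over their backs; the gripper's body (76 mm by 85 mm) begins 54 mm behind the grasp point. The pads swing forward as they close: fully open they stand 13 mm farther back than shut.
Start: joints at [1.221, 0.477, 0.022, 1.555, -0.011, 1.109, -0.083], TCP at [0.162, -0.655, 0.253] pointing down, gripper open.
Joint ranges: [-2.96, 2.96], [-0.34, 2.1], [-1.41, 1.46], [0.24, 2.44], [-1.37, 4.51], [0.17, 1.92], [-2.96, 2.96]. Speed limits (rad/s): [2.39, 2.39, 3.14, 3.14, 3.14, 3.14, 3.14].

## Interface

Orientations are given as a unit quaternion [w, x, y, z].
In Python, from station import bot gives the robot as it stands. The module is installed in compiled form; this text tells all that it offers.
- The arm moves only by the tool drive_tool, never from a script. Its argument "series" is one flat list of numbers, 7 for each row, row after row: the opening, from -1 (shut) to 1 (fully open), then the shift along the tool's x, y, z in mm, then the turn, a rotation vector about the tool's x, y, z in rad. In form: [jaw, x, y, z, wx, wy, wz, jaw, x, y, z, wx, wy, wz, ...]. A call has 1 to 12 rows; each row shifts and turns the commanded pose from where the row before left it, along the tool's axes as they then stand; what a row does not reach is not made up. A row lasts 1/8 s, in which the tool goes at most 62.5 mm and 10.7 degrees, less where a joint would pass 70% of its speed; a pose out of reach is approached as far as the arm can. A call with a gripper value outside its range is refused whole. The fingers move at their own pace and stop on an object; "force" is the grip in N (left out, the last holds). Time passes only in rows, so rows that do not move let the fingers close. It gives the time, the measured TCP pose, the force and the opening at its end, in the units of the state.
- bot.get_obs(): the state, without advancing time (a new reading comes with each control period).
- bot.read_camera(name): name is "side" or "top"; returns a dict with "pixels" (480x640x3 uint8, blue, green, red), "camera_matrix" (3x3 intrinsics, pixels), "distortion" ([k1, k2, p1, p2, k3] as OpenCV has them; the pictures are not rectified), "rvec" (rotation vector, rad) and "tvec" (3), from world to camera coordinates, as OpenCV has them. Camera axes: x right, y down, z forward; pixel columns grow to the right and rows downward; lengths in m; the calibration is good to about 2 mm. A picture is of the moment at which its call begins. There is no depth.
- bot.hand_in(): hands the job in, once; it reports no verdict.
The state is a dict: "t": time; "q": joint angles; "joint_vel": joint speeds; "joint_torque": joint torques, N m; "eef_pos": TCP position; "tool_rot": TCP orientation; "contact_force": force on the tool from outside, world axes, zero at the start; "torque": the same for the moment, N m; "gripper_width": opening from 0.0 (shut) to 1.0 (fully open).
Only numpy, scipy, OpenCV 4.12 (cv2) and the standard library are available. Lean on these libraries where they do the work, as an engineer would, in place of code of your own. Each camera call takes 0.05 s, during which the arm holds its last target. There are 200 camera calls.

## Working session

There is one attempt and no reset: what is moved stays moved. The work goes in short steps, Python scripts to look and compute and a tool call to move; the robot and the scene stay as the last step left them, time stands still between calls to the robot, and variables do not carry over. Pictures are saved under pics/ and viewed, about 12 in all and at most 16, crops included, and the job is handed in when it is done.

Besides the shell and the picture viewer there is one more tool, called after "Request:" by a JSON object that holds its "api" and its "payload". drive_tool: Moves the arm, as the interface text tells. Its arguments: {"type":"object","properties":{"series":{"type":"array"},"force":{"type":"number"}},"required":["series"]}

```bash
ls; mkdir -p pics; cat > h.py <<'E'
import numpy as np, cv2
from station import bot
from scipy.spatial.transform import Rotation as R
def cam(n):
    d=bot.read_camera(n); d['R']=cv2.Rodrigues(np.array(d['rvec'],float))[0]; d['t']=np.array(d['tvec'],float).ravel(); d['K']=np.array(d['camera_matrix'],float); d['D']=np.array(d['distortion'],float); return d
def ray(d,uv):
    p=cv2.undistortPoints(np.array(uv,float).reshape(-1,1,2),d['K'],d['D']).reshape(-1,2)
    v=np.c_[p,np.ones(len(p))]@d['R']; return -d['R'].T@d['t'],v
def plane(d,uv,z):
    c,v=ray(d,uv); return c+v*((z-c[2])/v[:,2])[:,None]
def proj(d,P):
    return cv2.projectPoints(np.array(P,float).reshape(-1,1,3),np.array(d['rvec'],float),d['t'],d['K'],d['D'])[0].reshape(-1,2)
E
python3 - <<'E'
from h import *
print(bot.get_obs())
for n in('top','side'):
    d=cam(n); cv2.imwrite(f'pics/{n}0.png',d['pixels']); print(n,d['K'],d['D'],-d['R'].T@d['t'],d['R'])
E
```

```text
pics
{'t': 0.0, 'q': array([ 1.22086964,  0.4778187 ,  0.02234793,  1.55644533, -0.01150313,
        1.10929689, -0.08312681]), 'joint_vel': array([ 5.58089176e-04,  8.18813639e-04, -1.38926541e-03,  6.37970346e-04,
        8.92150063e-04,  9.82595960e-04, -7.55590375e-05]), 'joint_torque': array([-8.23574919e-04, -5.96447611e+01,  1.60752878e+00, -2.81188792e+01,
        1.23426921e-02,  9.54771938e-03,  2.45334155e-05]), 'eef_pos': array([ 0.16149976, -0.65482956,  0.25231596]), 'tool_rot': array([-9.02327154e-04,  9.92699297e-01,  1.20612020e-01, -1.79359168e-04]), 'contact_force': array([ 0.50547047, -0.03842323,  0.11797684]), 'torque': array([ 0.0074567 , -0.01780963,  0.01266967]), 'gripper_width': 1.0025088080103277}
top [[540.25115354   0.         319.5096161 ]
 [  0.         540.25115354 235.91837966]
 [  0.           0.           1.        ]] [-0.03993365  0.          0.          0.          0.        ] [0.39705449 0.07125284 1.33582574] [[-0.02372092 -0.9996656   0.01029557]
 [-0.98713595  0.02179233 -0.15839098]
 [ 0.15811365 -0.01392031 -0.98732279]]
side [[498.89208333   0.         317.25143328]
 [  0.         498.89208333 230.65916406]
 [  0.           0.           1.        ]] [-0.00929389  0.          0.          0.          0.        ] [-0.01377211 -0.47885476  0.6378579 ] [[ 0.68399294 -0.72924909  0.01869282]
 [-0.39919144 -0.39561978 -0.82712223]
 [ 0.61057339  0.55828375 -0.56171113]]
```

View pics/top0.png

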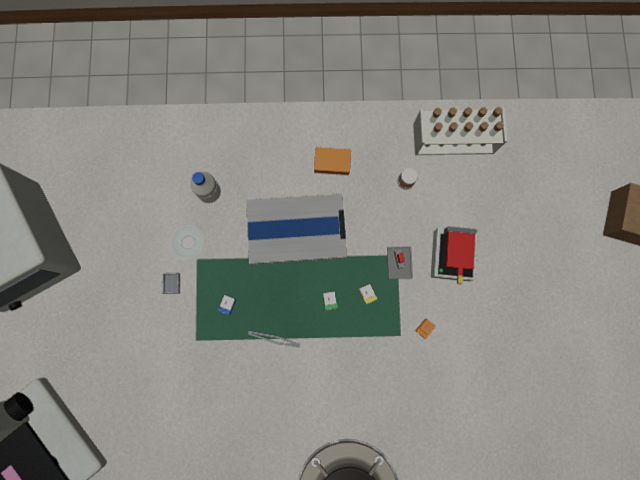

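View pics/side0.png

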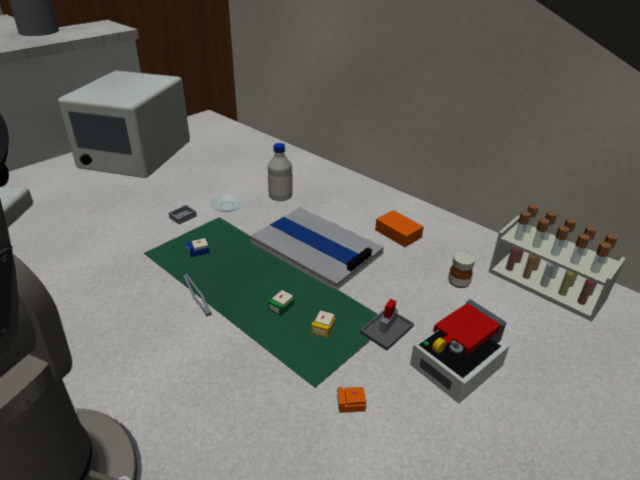

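Top view: yellow (369,294), green (330,300), blue (227,305) cassettes; white absent. Plate around (297,228) with the stop at (342,223); spacer (401,258); guard (460,250). Possible mix-ups: orange look-alike (426,328) with yellow, orange slide box (332,160), and wax mould (172,283). Checking with a close crop of each view.

```bash
python3 - <<'E'
import cv2,numpy as np
a=cv2.imread('pics/top0.png');b=cv2.imread('pics/side0.png')
def c(im,x,y,w,h,s):return cv2.resize(im[y:y+h,x:x+w],None,fx=s,fy=s,interpolation=cv2.INTER_CUBIC)
A=np.hstack([c(a,310,240,133,100,3),c(a,200,240,133,100,3)])
B=np.hstack([c(b,255,280,133,100,3),c(b,375,290,133,100,3)])
cv2.imwrite('pics/crop0.png',np.vstack([A,B]))
E
```

```text
(no output)
```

View pics/crop0.png

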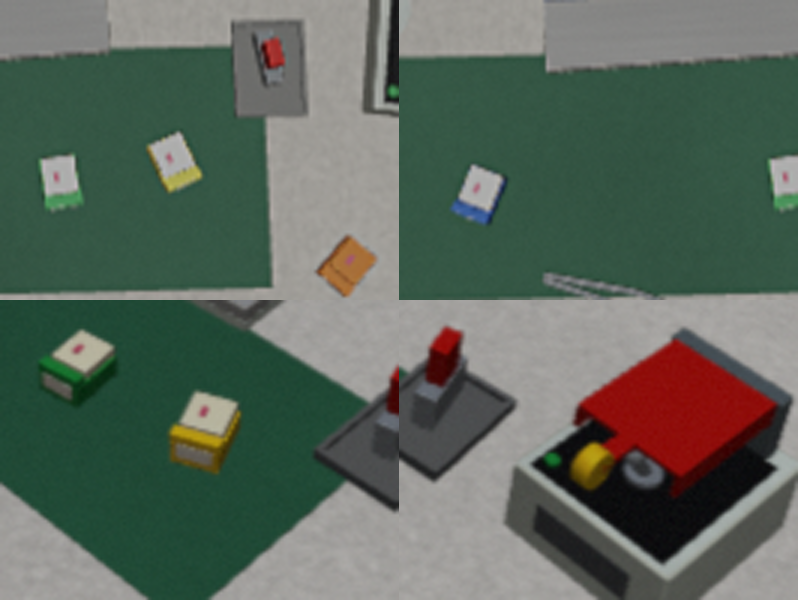

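Close crop: all three cassettes have their label end (coloured bar with paper) towards the robot. The orange one without cream top is the look-alike. The guard looks slightly ajar and the toggle leans towards the robot. Now measuring.

```bash
cat >> h.py <<'E'
def hsv(d): return cv2.cvtColor(d['pixels'],cv2.COLOR_BGR2HSV)
def big(m):
    n,l,s,c=cv2.connectedComponentsWithStats(m.astype(np.uint8),connectivity=8)
    i=1+np.argmax(s[1:,4]); return l==i,s[i],c[i]
def fitline(d,uv,z):
    P=plane(d,uv,z)[:,:2]; vx,vy,x,y=cv2.fitLine(P.astype(np.float32),cv2.DIST_HUBER,0,.001,.001).ravel(); return np.array([vx,vy]),np.array([x,y])
def cassettes(d,rois):
    H=hsv(d); out={}
    for n,(x,y,w,h) in rois.items():
        s=H[y:y+h,x:x+w].astype(int); mat=(abs(s[...,0]-78)<14)&(s[...,1]>90)&(s[...,2]<115)
        m,st,c=big(~mat)
        cn=max(cv2.findContours(m.astype(np.uint8),cv2.RETR_EXTERNAL,cv2.CHAIN_APPROX_NONE)[0],key=cv2.contourArea)
        P=plane(d,cn.reshape(-1,2)+[x,y],.018)[:,:2]
        (cx,cy),(a,b),an=cv2.minAreaRect((P*1000).astype(np.float32))
        wx=(s[...,1]<60)&(s[...,2]>120)
        out[n]=(round(cx,1),round(cy,1),round(a,1),round(b,1),round(an,1),'px',(c+[x,y]).round(1),st[4],'waxdir',((plane(d,[np.argwhere(wx&m)[:,::-1].mean(0)+[x,y]],.022)[0,:2]*1000)-[cx,cy]).round(1))
    return out
E
python3 - <<'E'
from h import *
d=cam('top');H=hsv(d).astype(int)
print('mat hsv',H[320,300],H[290,270])
for k,v in cassettes(d,{'yellow':(350,278,38,34),'green':(314,284,32,34),'blue':(208,286,38,36)}).items(): print(k,*v)
# lane
m,s,c=big((abs(H[...,0]-110)<12)&(H[...,1]>120)&(np.arange(480)[:,None]<255)&(np.arange(480)[:,None]>205)); print('lane',s)
cols=np.arange(s[0]+6,s[0]+s[2]-8); up=[(x,np.where(m[:,x])[0].min()-.5) for x in cols]; lo=[(x,np.where(m[:,x])[0].max()+.5) for x in cols]
for e in(up,lo): print('edge',fitline(d,e,.02))
# stop black: top face z .038
k=(H[...,2]<55); k[:, :330]=0;k[:,352:]=0;k[:200]=0;k[250:]=0
km,ks,kc=big(k); print('stop',ks,kc, plane(d,[kc],.038))
rows=np.arange(ks[1]+4,ks[1]+ks[3]-4); L=[(np.where(km[r])[0].min()-.5,r) for r in rows];Rr=[(np.where(km[r])[0].max()+.5,r) for r in rows]
print('stopL',fitline(d,L,.038),'stopR',fitline(d,Rr,.038)); 
# plate outline
g=d['pixels'].astype(int).sum(2)
pts={'plateTL':(247,200),'TR':(342,195),'BL':(249,263),'BR':(346,257)}
for n,p in pts.items(): print(n,plane(d,[p],.02).round(4))
# tray & spacer
for n,p,z in(('trayTL',(388,247),.008),('trayTR',(411,247),.008),('trayBR',(411,278),.008),('trayBL',(388.5,278),.008)): print(n,plane(d,[p],z).round(4))
e=cam('side');E=hsv(e).astype(int)
for nm,dd,HH,box in(('top',d,H,(392,248,18,20)),('side',e,E,(380,296,20,25))):
    x,y,w,h=box; q=HH[y:y+h,x:x+w]; r=((q[...,0]<8)|(q[...,0]>172))&(q[...,1]>130)
    rm,rs,rc=big(r); print('stem',nm,rc+[x,y],rs, plane(dd,[rc+[x,y]],.045 if nm=='top' else .042).round(4))
E
```

```text
mat hsv [74 99 85] [73 99 85]
yellow 463.2 -60.9 45.4 34.0 24.8 px [367.6 293.7] 268 waxdir [5.4 1.8]
green 449.6 31.4 45.4 30.5 6.6 px [329.9 300.1] 233 waxdir [4.8 0.7]
blue 445.0 282.4 34.4 45.5 65.9 px [226.2 304.4] 259 waxdir [ 5. -2.]
lane [ 248  217   91   23 1526]
edge (array([ 0.0451006, -0.9989824], dtype=float32), array([0.6508384, 0.1198386], dtype=float32))
edge (array([ 0.04582988, -0.9989492 ], dtype=float32), array([0.6084064 , 0.12050094], dtype=float32))
stop [339 210   6  28 122] [341.49180328 223.96721311] [[ 0.63326993 -0.0014396   0.038     ]]
stopL (array([0.999335  , 0.03646321], dtype=float32), array([0.6333471, 0.0044087], dtype=float32)) stopR (array([0.9986781 , 0.05140159], dtype=float32), array([ 0.6365744 , -0.00694055], dtype=float32))
plateTL [[0.7024 0.2312 0.02  ]]
TR [[ 0.7101 -0.0059  0.02  ]]
BL [[0.5445 0.2267 0.02  ]]
BR [[ 0.554 -0.011  0.02 ]]
trayTL [[ 0.578 -0.117  0.008]]
trayTR [[ 0.5768 -0.1744  0.008 ]]
trayBR [[ 0.4996 -0.1706  0.008 ]]
trayBL [[ 0.501  -0.1149  0.008 ]]
stem top [400.49090909 257.41818182] [ 5  5  8 10 55] [[ 0.547  -0.1409  0.045 ]]
stem side [389.40522876 308.38562092] [  4   3  12  20 153] [[ 0.5469 -0.1401  0.042 ]]
```

```bash
cat >> h.py <<'E'
def go(x,y,z,psi,P=None):
    """tool-axis shift (mm) then turn wz that brings the tool to world x,y,z (mm) and tool-x yaw psi"""
    o=bot.get_obs(); r=R.from_quat(np.roll(o['tool_rot'],-1)); M=r.as_matrix()
    p=np.array(o['eef_pos'])*1000; yaw=np.arctan2(M[1,0],M[0,0]); tilt=np.degrees(np.arccos(-M[2,2]))
    print('t',round(o['t'],2),'pos',p.round(1),'yaw',round(yaw,4),'tilt',round(tilt,2),'F',np.round(o['contact_force'],1),'w',round(o['gripper_width'],3))
    w=-((psi-yaw+np.pi)%(2*np.pi)-np.pi)
    print(' shift',(M.T@(np.array([x,y,z])-p)).round(1),'wz',round(w,3),'tilt fix',(M.T@np.cross(M[:,2],[0,0,-1])).round(4))
E
python3 - <<'E'
from h import *
d=cam('top');g=d['pixels'][244:282,386:416]
H=hsv(d)[244:282,386:416].astype(int)
print(g.mean(2).astype(int)[:26,4:24])
m=(g.mean(2)>115)|((H[...,1]>120)); m[:4]=0;m[-8:]=0;m[:,:5]=0;m[:,22:]=0
m,s,c=big(m); ys,xs=np.nonzero(m)
P=plane(d,np.c_[xs+386,ys+244],.027)[:,:2]; C=np.cov(P.T); w,v=np.linalg.eigh(C); print(len(xs),P.mean(0),v[:,1],np.arctan2(*v[::-1,1]))
go(547,-140.5,200,0.0455)
E
```

```text
[[153 151 153 157 157 158 156 156 153 153 156 156 155 155 155 154 154 158
  156 154]
 [157 156 154 156 160 160 158 156 157 154 156 158 156 156 154 153 154 155
  156 155]
 [141 138 136 137 139 140 139 136 138 137 138 139 132 132 129 130 129 130
  130 131]
 [112 110 112 111 103 103 102 103 103 103 102 102  97  95  96 103  97  94
   96  96]
 [ 96  97 106 106  98  96  98  97  97  98  97  97  96  96  97 104  98  97
   95  87]
 [ 99  99 107 108 106 107 106 107 107 109 110 105 105 107 106 105 107 106
  103  90]
 [106 107 106 107 100 110 115 114 113 115 122 107 106 106 105 105 106 106
  102  91]
 [107 107 107  98  77 100 119 119 117 118 124 108 107 107 106 106 106 108
  104  91]
 [107 107 108 101  58  81 120 118 120 118  97  96 102 107 107 107 106 105
  105 100]
 [107 108 108 106  54  64 119 110 112 108  85  84  88  92 105 106 106 106
  106 102]
 [107 108 109 105  70  63 115  76  75  91  85  83  83  86 106 106 105 105
  106 103]
 [107 108 108 106  80  61  98  40  42  90  88  85  83  93 107 108 105 106
  106 104]
 [107 107 107 109  98  62  85  38  34  91  89  85  82  93 108 106 106 106
  107 
[... 641 characters left out ...]
 122 119 117 116  92 105 107 106
  106 103]
 [108 106 107 108 107 109 102  56  70 120 122 120 117 116  99 107 106 106
  106 105]
 [107 107 107 106 108 109 106  63  60 120 119 119 121 124 110 106 105 106
  106 104]
 [109 108 107 106 107 109 107  77  62 105  99  88  98 106 109 106 106 106
  107 102]
 [108 108 107 107 107 108 108  97  74  87  97  91  97  99 105 107 105 106
  107 103]
 [108 107 107 108 107 108 108 107  95  98 107 106 106 105 107 106 106 108
  107 103]]
69 [ 0.55141755 -0.14299559] [-0.95785361 -0.28725678] -2.8502309705248456
t 0.25 pos [ 161.6 -655.1  252.8] yaw 0.2418 tilt 0.05 F [-0.1 -0.1 -0.1] w 1.002
 shift [ 497.4 -407.3   53.2] wz 0.196 tilt fix [-0.0009  0.0001  0.    ]
```

Request:
{"api": "drive_tool", "payload": {"series": [-0.2,45.2,-37,4,0,0,0,-0.2,45.2,-37,4,0,0,0,-0.2,45.2,-37,4,0,0,0,-0.2,45.2,-37,4,0,0,0,-0.2,45.2,-37,4,0,0,0,-0.2,45.2,-37,4,0,0,0,-0.2,45.2,-37,4,0,0,0,-0.2,45.2,-37,4,0,0,0,-0.2,45.2,-37,4,0,0,0,-0.2,45.2,-37,4,0,0,0,-0.2,45.2,-37,4,0,0,0,-0.2,0,0,10,0,0,0], "force": 30}}

```text
t: 1.75
eef_pos: [0.5501, -0.1354, 0.1997]
tool_rot: [-0.001, 0.992, 0.125, 0.002]
contact_force: [0.3, -0.4, -0.3]
gripper_width: 0.398
```

```bash
python3 - <<'E'
from h import *
go(547,-140.5,56,0.27)
E
```

```text
t 1.75 pos [ 550.1 -135.4  199.7] yaw 0.2505 tilt 0.23 F [ 0.3 -0.4 -0.3] w 0.398
 shift [ -4.8   4.4 143.7] wz -0.02 tilt fix [-0.0016 -0.0037 -0.    ]
```

Request:
{"api": "drive_tool", "payload": {"series": [-0.2,0,0,35,0,0,0,-0.2,0,0,35,0,0,0,-0.2,0,0,35,0,0,0,-0.2,0,0,25,0,0,0,-0.2,0,0,13,0,0,0,-0.2,0,0,0,0,0,0,-1,0,0,0,0,0,0,-1,0,0,0,0,0,0,-1,0,0,0,0,0,0,-1,0,0,0,0,0,0], "force": 30}}

```text
t: 3.0
eef_pos: [0.5478, -0.1414, 0.0575]
tool_rot: [0.0, 0.993, 0.121, 0.001]
contact_force: [-0.3, -0.7, 7.2]
gripper_width: 0.132
```

```bash
python3 - <<'E'
from h import *
go(634.4,24,140,0.0455)
d=cam('side');x,y=300,200
cv2.imwrite('pics/s1.png',cv2.resize(d['pixels'][y:y+200,x:x+250],None,fx=3,fy=3))
E
```

```text
t 3.0 pos [ 547.8 -141.4   57.5] yaw 0.2417 tilt 0.12 F [-0.3 -0.7  7.2] w 0.132
 shift [ 123.8 -139.8  -82.5] wz 0.196 tilt fix [ 0.0011 -0.0018  0.    ]
```

View pics/s1.png

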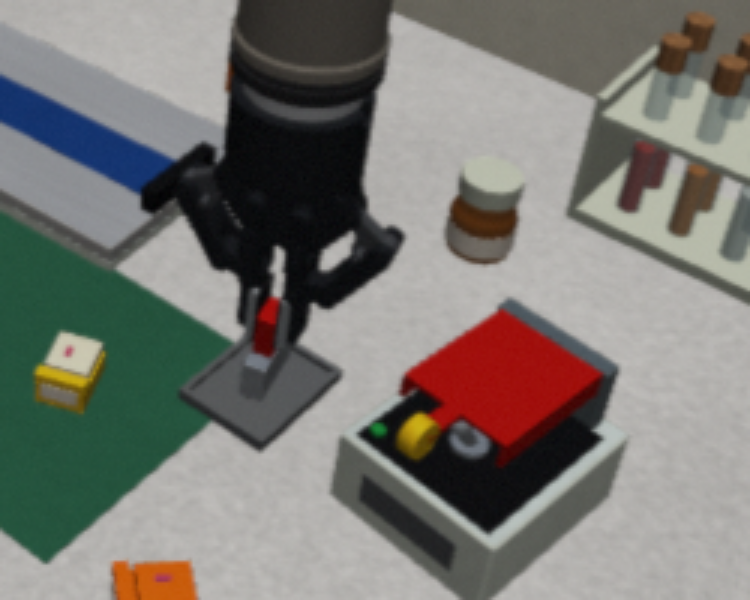

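Side view: fingers hold the red stem at about (265,330) of the crop, spacer upright in the tray, yellow cassette and guard undisturbed.

Request:
{"api": "drive_tool", "payload": {"series": [-1,0,0,-45,0,0,0,-1,0,0,-45,0,0,0,-1,41,-44.8,0,0,0,0,-1,41,-44.8,0,0,0,0,-1,41,-44.8,0,0,0,0,-1,0,0,0,0,0,0.098,-1,0,0,0,0,0,0.098,-1,0,0,20,0,0,0,-1,0,0,20,0,0,0,-1,0,0,20,0,0,0,-1,0,0,0,0,0,0,-1,0,0,0,0,0,0]}}

```text
t: 4.55
eef_pos: [0.6344, 0.0187, 0.0863]
tool_rot: [-0.0, 1.0, 0.023, 0.0]
contact_force: [-0.1, -0.0, -0.9]
gripper_width: 0.131
```

```bash
python3 - <<'E'
from h import *
go(634.0,19.5,73.5,0.0455)
E
```

```text
t 4.55 pos [634.4  18.7  86.3] yaw 0.0459 tilt 0.01 F [-0.1 -0.  -0.9] w 0.131
 shift [-0.4 -0.8 12.8] wz 0.0 tilt fix [-0.0001 -0.0002  0.    ]
```

Request:
{"api": "drive_tool", "payload": {"series": [-1,0,0,6,0,0,0,-1,0,0,5,0,0,0,-1,0,1.5,0,0,0,0,-1,0,1.5,0,0,0,0,-1,0,1,0,0,0,0,-1,0,1,0,0,0,0,-1,0,1,0,0,0,0,-1,0,1,0,0,0,0,-1,0,0,0,0,0,0,-1,0,0,0,0,0,0]}}

```text
t: 5.8
eef_pos: [0.6345, 0.0118, 0.0753]
tool_rot: [-0.0, 1.0, 0.023, 0.0]
contact_force: [0.6, -0.3, -2.5]
gripper_width: 0.132
```

```bash
python3 - <<'E'
from h import *
go(634.4,11.5,73.5,0.0455)
d=cam('top');x,y=280,170
cv2.imwrite('pics/t2.png',cv2.resize(d['pixels'][y:y+100,x:x+130],None,fx=5,fy=5,interpolation=cv2.INTER_CUBIC))
E
```

```text
t 5.8 pos [634.5  11.8  75.3] yaw 0.0459 tilt 0.0 F [ 0.6 -0.3 -2.5] w 0.132
 shift [-0.1  0.3  1.8] wz 0.0 tilt fix [-0. -0.  0.]
```

Request:
{"api": "drive_tool", "payload": {"series": [-1,0,0.5,0,0,0,0,-1,0,0.5,0,0,0,0,-1,0,0.5,0,0,0,0,-1,0,0,0,0,0,0]}}

```text
t: 6.35
eef_pos: [0.6346, 0.0103, 0.0753]
tool_rot: [-0.0, 1.0, 0.023, 0.0]
contact_force: [-0.7, 0.4, -1.3]
gripper_width: 0.135
```

Request:
{"api": "drive_tool", "payload": {"series": [-1,0,0.5,0,0,0,0,-1,0,0.5,0,0,0,0,-1,0,0,0,0,0,0]}}

```text
t: 6.72
eef_pos: [0.6346, 0.0102, 0.0753]
tool_rot: [-0.0, 1.0, 0.023, 0.0]
contact_force: [-0.9, 3.0, -1.1]
gripper_width: 0.134
```

Request:
{"api": "drive_tool", "payload": {"series": [-1,0,-0.8,1.2,0,0,0,-1,0,0,1.2,0,0,0,-0.4,0,0,0,0,0,0,-0.4,0,0,0,0,0,0,-0.4,0,0,-20,0,0,0,-0.4,0,0,-40,0,0,0,-0.2,0,0,-40,0,0,0,0.2,-43.7,16,0,0,0,0,0.2,-43.7,16,0,0,0,0,0.2,-43.7,16,0,0,0,0,0.2,-43.7,16,0,0,0,0,0.2,0,0,0,0,0,-0.129]}}

```text
t: 8.22
eef_pos: [0.4597, -0.0639, 0.1739]
tool_rot: [0.001, 0.996, 0.087, -0.001]
contact_force: [0.5, 0.7, 0.2]
gripper_width: 0.6
```

Request:
{"api": "drive_tool", "payload": {"series": [0.2,0,0,20,0,0,-0.129,0.2,0,0,20,0,0,-0.129,0.2,0,0,0,0,0,0]}}

```text
t: 8.6
eef_pos: [0.4624, -0.0621, 0.133]
tool_rot: [-0.0, 0.977, 0.214, -0.001]
contact_force: [0.7, 0.5, 0.3]
gripper_width: 0.597
```

```bash
python3 - <<'E'
from h import *
go(463,-62,24,0.433)
d=cam('top');x,y=240,180
A=cv2.resize(d['pixels'][y:y+150,x:x+180],None,fx=4.3,fy=4.3,interpolation=cv2.INTER_CUBIC)[:600]
d=cam('side');x,y=230,190
B=cv2.resize(d['pixels'][y:y+160,x:x+190],None,fx=4,fy=4,interpolation=cv2.INTER_CUBIC)
cv2.imwrite('pics/t3.png',cv2.resize(np.vstack([A[:,:760],B[:,:760]]),None,fx=.48,fy=.48,interpolation=cv2.INTER_AREA))
E
```

```text
t 8.6 pos [462.4 -62.1 133. ] yaw 0.4314 tilt 0.07 F [0.7 0.5 0.3] w 0.597
 shift [  0.7   0.2 109. ] wz -0.002 tilt fix [-0.0005  0.0011 -0.    ]
```

View pics/t3.png

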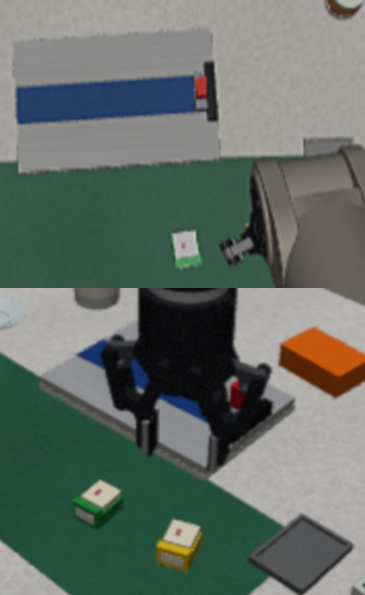

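The spacer stands against the stop in the lane (top crop 202,90) and yellow and green are still in place. Descend to centre yellow across its width.

Request:
{"api": "drive_tool", "payload": {"series": [0.2,0,0,35,0,0,0,0.2,0,0,35,0,0,0,0.2,0,0,25,0,0,0,0.2,0,0,13,0,0,0,0.2,0,0,0,0,0,0,-1,0,0,0,0,0,0,-1,0,0,0,0,0,0,-1,0,0,0,0,0,0,-1,0,0,0,0,0,0], "force": 20}}

```text
t: 9.82
eef_pos: [0.4638, -0.0619, 0.0261]
tool_rot: [0.0, 0.977, 0.214, 0.001]
contact_force: [-1.1, 0.6, 6.7]
gripper_width: 0.351
```

Request:
{"api": "drive_tool", "payload": {"series": [0.3,0,0,0,0,0,0,0.3,0,0,0,0,0,0,0.3,0,0,-45,0,0,0,0.3,0,0,0,0,0,-0.1745,0.3,0,0,0,0,0,-0.1745,0.3,0,0,0,0,0,-0.1745,0.3,0,0,0,0,0,-0.1745,0.3,0,0,0,0,0,-0.1745,0.3,0,0,0,0,0,-0.1745,0.3,0,0,0,0,0,-0.1745,0.3,0,0,0,0,0,-0.1745,0.3,0,0,0,0,0,-0.1745]}}

```text
t: 11.32
eef_pos: [0.4627, -0.062, 0.0699]
tool_rot: [-0.0, 0.537, 0.844, -0.0]
contact_force: [-0.7, -0.1, 0.1]
gripper_width: 0.654
```

Request:
{"api": "drive_tool", "payload": {"series": [0.3,0,0,0,0,0,0,0.3,0,0,25,0,0,0,0.3,0,0,20,0,0,0,0.3,0,0,0,0,0,0,-1,0,0,0,0,0,0,-1,0,0,0,0,0,0,-1,0,0,0,0,0,0,-1,0,0,0,0,0,0]}}

```text
t: 12.32
eef_pos: [0.4633, -0.062, 0.0255]
tool_rot: [0.001, 0.539, 0.842, 0.0]
contact_force: [-1.5, -0.3, 6.5]
gripper_width: 0.46
```

```bash
python3 - <<'E'
from h import *
go(633.4,34.5,120,1.616)
E
```

```text
t 12.32 pos [463.3 -62.   25.5] yaw 2.0028 tilt 0.06 F [-1.5 -0.3  6.5] w 0.46
 shift [ 16.3 194.9 -94.4] wz 0.387 tilt fix [ 0.0007  0.0008 -0.    ]
```

Request:
{"api": "drive_tool", "payload": {"series": [-1,0,0,-35,0,0,0,-1,0,0,-40,0,0,0,-1,0,0,0,0,0,0.129,-1,0,0,0,0,0,0.129,-1,0,0,0,0,0,0.129,-1,23,43.6,0,0,0,0,-1,23,43.6,0,0,0,0,-1,23,43.6,0,0,0,0,-1,23,43.6,0,0,0,0,-1,0,0,20,0,0,0,-1,0,0,20,0,0,0,-1,0,0,12,0,0,0]}}

```text
t: 13.82
eef_pos: [0.631, 0.0366, 0.0458]
tool_rot: [-0.001, 0.691, 0.723, -0.002]
contact_force: [0.2, -0.1, -0.8]
gripper_width: 0.463
```

Request:
{"api": "drive_tool", "payload": {"series": [-1,0,0,0,0,0,0,-1,0,0,0,0,0,0]}}

```text
t: 14.08
eef_pos: [0.6328, 0.0376, 0.0481]
tool_rot: [0.0, 0.691, 0.723, 0.0]
contact_force: [-0.6, -0.2, -0.7]
gripper_width: 0.465
```

```bash
python3 - <<'E'
from h import *
go(633.4,32.2,45.5,1.616)
E
```

```text
t 14.07 pos [632.8  37.6  48.1] yaw 1.6158 tilt 0.01 F [-0.6 -0.2 -0.7] w 0.465
 shift [-5.4  0.4  2.6] wz -0.0 tilt fix [0.0002 0.0001 0.    ]
```

Request:
{"api": "drive_tool", "payload": {"series": [-1,-2,0.5,1,0,0,0,-1,-1.5,0,0.5,0,0,0,-1,-1,0,0,0,0,0,-1,0,0,0,0,0,0]}}

```text
t: 14.58
eef_pos: [0.6337, 0.0334, 0.0465]
tool_rot: [0.0, 0.691, 0.723, 0.0]
contact_force: [0.5, -0.6, -0.9]
gripper_width: 0.465
```

Request:
{"api": "drive_tool", "payload": {"series": [-1,-0.5,0,0,0,0,0,-1,-0.5,0,0,0,0,0,-1,0,0,0,0,0,0]}}

```text
t: 14.95
eef_pos: [0.6337, 0.0332, 0.0465]
tool_rot: [-0.0, 0.691, 0.723, 0.0]
contact_force: [-0.6, 1.8, -0.9]
gripper_width: 0.465
```

Request:
{"api": "drive_tool", "payload": {"series": [-1,-0.5,0,0,0,0,0,-1,-0.3,0,0,0,0,0,-1,0,0,0,0,0,0]}}

```text
t: 15.32
eef_pos: [0.6337, 0.0331, 0.0465]
tool_rot: [-0.0, 0.69, 0.723, 0.001]
contact_force: [-0.4, 6.0, -0.9]
gripper_width: 0.461
```

Request:
{"api": "drive_tool", "payload": {"series": [-1,1.2,0,1,0,0,0,-1,0,0,0,0,0,0,0.2,0,0,0,0,0,0,0.2,0,0,0,0,0,0,0.2,0,0,-30,0,0,0,0.2,0,0,-60,0,0,0,0,-23,0,0,0,0,0.1745,-0.2,0,0,0,0,0,0.1745,-0.2,0,0,0,0,0,0.1745,-0.2,0,0,0,0,0,0.1745,-0.2,0,0,0,0,0,0.1745,-0.2,0,0,0,0,0,0.1745]}}

```text
t: 16.82
eef_pos: [0.6346, 0.0091, 0.1354]
tool_rot: [0.0, 0.961, 0.278, -0.0]
contact_force: [0.0, 0.5, 0.4]
gripper_width: 0.402
```

Request:
{"api": "drive_tool", "payload": {"series": [-0.2,0,0,0,0,0,0.1745,-0.2,0,0,0,0,0,0.1745,-0.2,0,0,0,0,0,0.1745,-0.2,0,0,0,0,0,0,-0.2,0,0,0,0,0,0]}}

```text
t: 17.45
eef_pos: [0.6347, 0.0096, 0.1354]
tool_rot: [0.0, 1.0, 0.024, -0.0]
contact_force: [-1.4, 0.4, 1.0]
gripper_width: 0.4
```

```bash
python3 - <<'E'
from h import *
go(634.6,10.25,75,0.0455)
d=cam('top');x,y=200,180
A=cv2.resize(d['pixels'][y:y+150,x:x+200],None,fx=3.6,fy=3.6,interpolation=cv2.INTER_CUBIC)
d=cam('side');x,y=170,190
B=cv2.resize(d['pixels'][y:y+150,x:x+250],None,fx=2.88,fy=2.88,interpolation=cv2.INTER_CUBIC)
cv2.imwrite('pics/t4.png',cv2.resize(np.vstack([A,B]),None,fx=.61,fy=.61,interpolation=cv2.INTER_AREA))
E
```

```text
t 17.45 pos [634.7   9.6 135.4] yaw 0.0488 tilt 0.02 F [-1.4  0.4  1. ] w 0.4
 shift [-0.  -0.7 60.4] wz 0.003 tilt fix [ 0.0004  0.0001 -0.    ]
```

View pics/t4.png

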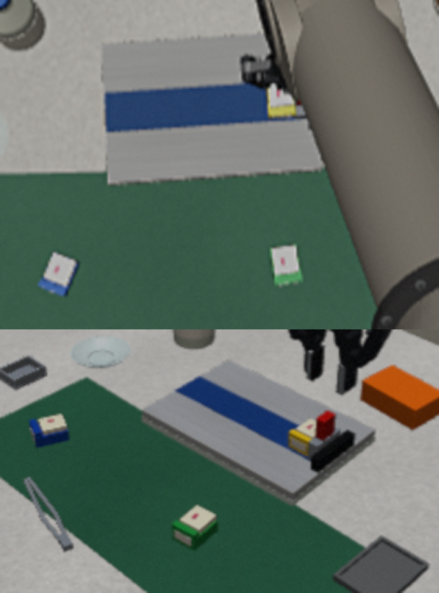

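Yellow lies close against the spacer at the stop, label towards the robot; green and blue are unmoved.

Request:
{"api": "drive_tool", "payload": {"series": [-0.2,0,-0.7,30,0,0,0.003,-0.2,0,0,20,0,0,0,-0.2,0,0,10,0,0,0,-0.2,0,0,0,0,0,0,-1,0,0,0,0,0,0,-1,0,0,0,0,0,0,-1,0,0,0,0,0,0,-1,0,0,0,0,0,0], "force": 30}}

```text
t: 18.55
eef_pos: [0.6354, 0.0106, 0.0763]
tool_rot: [-0.0, 1.0, 0.021, 0.001]
contact_force: [0.5, -0.3, 5.5]
gripper_width: 0.133
```

Request:
{"api": "drive_tool", "payload": {"series": [-1,0,0,-25,0,0,0,-1,0,0,-35,0,0,0,-1,0,-24,0,0,0,0,-1,0,-23,0,0,0,0,-1,0,0,0,0,0,0,-1,0,0,30,0,0,0,-1,0,0,20,0,0,0,-1,0,0,8,0,0,0,-1,0,0,0,0,0,0,-1,0,0,0,0,0,0]}}

```text
t: 19.8
eef_pos: [0.633, 0.0573, 0.0776]
tool_rot: [-0.0, 1.0, 0.021, 0.0]
contact_force: [0.0, -0.3, -1.0]
gripper_width: 0.131
```

```bash
python3 - <<'E'
from h import *
go(632.6,54.2,76.3,0.0455)
E
```

```text
t 19.8 pos [633.   57.3  77.6] yaw 0.0424 tilt 0.04 F [ 0.  -0.3 -1. ] w 0.131
 shift [-0.5  3.1  1.3] wz -0.003 tilt fix [-0.     -0.0007  0.    ]
```

Request:
{"api": "drive_tool", "payload": {"series": [-1,0,1,0,0,0,-0.003,-1,0,1,0,0,0,0,-1,0,1,0,0,0,0,-1,0,0,0,0,0,0,-1,0,0,0,0,0,0]}}

```text
t: 20.42
eef_pos: [0.6328, 0.0545, 0.0774]
tool_rot: [0.0, 1.0, 0.023, -0.0]
contact_force: [1.2, 0.7, -1.5]
gripper_width: 0.132
```

```bash
python3 - <<'E'
from h import *
go(632.6,54.2,76.3,0.0455)
d=cam('top')
for k,v in cassettes(d,{'green':(314,284,32,34),'blue':(208,286,38,36)}).items(): print(k,*v)
E
```

```text
t 20.43 pos [632.8  54.5  77.4] yaw 0.0458 tilt 0.0 F [ 1.2  0.7 -1.5] w 0.132
 shift [-0.2  0.3  1.1] wz 0.0 tilt fix [0.0001 0.     0.    ]
green 449.5 31.3 45.7 30.8 7.2 px [329.9 300.2] 236 waxdir [5.1 0.9]
blue 445.0 282.4 34.4 45.5 65.9 px [226.2 304.4] 260 waxdir [ 5.1 -2. ]
```

Request:
{"api": "drive_tool", "payload": {"series": [-1,0,0.2,1.2,0,0,0,-1,0,0,0.6,0,0,0,-0.4,0,0,0,0,0,0,-0.4,0,0,0,0,0,0,-0.4,0,0,-20,0,0,0,-0.4,0,0,-40,0,0,0,0.2,-46,3.9,0,0,0,0,0.2,-46,3.9,0,0,0,0,0.2,-46,3.9,0,0,0,0,0.2,-46,3.9,0,0,0,-0.075,0.2,0,0,0,0,0,0,0.2,0,0,0,0,0,0]}}

```text
t: 21.98
eef_pos: [0.4511, 0.0306, 0.1369]
tool_rot: [-0.0, 0.998, 0.06, 0.001]
contact_force: [0.5, 0.8, -0.0]
gripper_width: 0.6
```

```bash
python3 - <<'E'
from h import *
go(449.7,30.3,24.6,0.12)
E
```

```text
t 21.98 pos [451.1  30.6 136.9] yaw 0.1202 tilt 0.17 F [ 0.5  0.8 -0. ] w 0.6
 shift [-1.800e+00  1.000e-01  1.123e+02] wz 0.0 tilt fix [ 0.    -0.003  0.   ]
```

Request:
{"api": "drive_tool", "payload": {"series": [0.2,-1,0,40,0,0,0,0.2,0,0,35,0,0,0,0.2,0,0,24,0,0,0,0.2,0,0,12,0,0,0,0.2,0,0,0,0,0,0,-1,0,0,0,0,0,0,-1,0,0,0,0,0,0,-1,0,0,0,0,0,0,-1,0,0,0,0,0,0], "force": 20}}

```text
t: 23.1
eef_pos: [0.4496, 0.0304, 0.0255]
tool_rot: [-0.0, 0.998, 0.06, 0.001]
contact_force: [-0.5, 0.3, 6.7]
gripper_width: 0.349
```

Request:
{"api": "drive_tool", "payload": {"series": [0.3,0,0,0,0,0,0,0.3,0,0,0,0,0,0,0.3,0,0,-45,0,0,0,0.3,0,0,0,0,0,-0.1745,0.3,0,0,0,0,0,-0.1745,0.3,0,0,0,0,0,-0.1745,0.3,0,0,0,0,0,-0.1745,0.3,0,0,0,0,0,-0.1745,0.3,0,0,0,0,0,-0.1745,0.3,0,0,0,0,0,-0.1745,0.3,0,0,0,0,0,-0.1745,0.3,0,0,0,0,0,-0.1745]}}

```text
t: 24.6
eef_pos: [0.4485, 0.0301, 0.0695]
tool_rot: [-0.0, 0.661, 0.75, -0.0]
contact_force: [-0.4, -0.0, 0.0]
gripper_width: 0.649
```

Request:
{"api": "drive_tool", "payload": {"series": [0.3,0,0,0,0,0,0,0.3,0,0,25,0,0,0,0.3,0,0,20,0,0,0,0.3,0,0,0,0,0,0,-1,0,0,0,0,0,0,-1,0,0,0,0,0,0,-1,0,0,0,0,0,0,-1,0,0,0,0,0,0]}}

```text
t: 25.6
eef_pos: [0.4491, 0.0302, 0.0251]
tool_rot: [0.0, 0.663, 0.748, 0.0]
contact_force: [-1.3, -0.9, 6.3]
gripper_width: 0.461
```

```bash
python3 - <<'E'
from h import *
go(631.5,81.5,100,1.616)
E
```

```text
t 25.6 pos [449.1  30.2  25.1] yaw 1.6909 tilt 0.06 F [-1.3 -0.9  6.3] w 0.461
 shift [ 29.  187.3 -74.7] wz 0.075 tilt fix [ 0.0009  0.0003 -0.    ]
```

Request:
{"api": "drive_tool", "payload": {"series": [-1,0,0,-35,0,0,0,-1,0,0,-40,0,0,0.075,-1,10.5,46.2,0,0,0,0,-1,10.5,46.2,0,0,0,0,-1,10.5,46.2,0,0,0,0,-1,10.5,46.2,0,0,0,0,-1,0,0,0,0,0,0,-1,0,0,20,0,0,0,-1,0,0,20,0,0,0,-1,0,0,11.5,0,0,0,-1,0,0,0,0,0,0,-1,0,0,0,0,0,0]}}

```text
t: 27.1
eef_pos: [0.6315, 0.0806, 0.0483]
tool_rot: [0.0, 0.691, 0.723, 0.0]
contact_force: [-0.9, 0.3, 0.4]
gripper_width: 0.464
```

```bash
python3 - <<'E'
from h import *
go(631.7,77.1,45.1,1.616)
E
```

```text
t 27.1 pos [631.5  80.6  48.3] yaw 1.6163 tilt 0.01 F [-0.9  0.3  0.4] w 0.464
 shift [-3.6  0.1  3.2] wz 0.0 tilt fix [ 0.0002 -0.     -0.    ]
```

Request:
{"api": "drive_tool", "payload": {"series": [-1,-1.5,0,1,0,0,0,-1,-1,0,0.7,0,0,0,-1,-0.7,0,0,0,0,0,-1,-0.3,0,0,0,0,0,-1,0,0,0,0,0,0,-1,0,0,0,0,0,0]}}

```text
t: 27.85
eef_pos: [0.6316, 0.0772, 0.0464]
tool_rot: [0.0, 0.691, 0.723, 0.0]
contact_force: [-0.4, 0.6, -0.3]
gripper_width: 0.46
```

```bash
python3 - <<'E'
from h import *
go(631.7,77.1,45.1,1.616)
d=cam('side');x,y=255,205
B=cv2.resize(d['pixels'][y:y+85,x:x+130],None,fx=6,fy=6,interpolation=cv2.INTER_CUBIC)
cv2.imwrite('pics/t5.png',B)
E
```

```text
t 27.85 pos [631.6  77.2  46.4] yaw 1.6163 tilt 0.01 F [-0.4  0.6 -0.3] w 0.46
 shift [-0.1  0.1  1.3] wz 0.0 tilt fix [ 0.0001 -0.      0.    ]
```

View pics/t5.png

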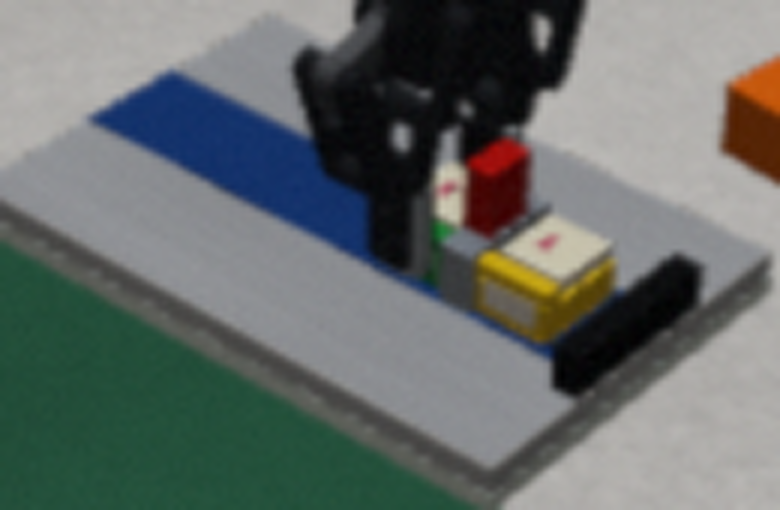

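Green is close against the spacer (435,240 crop), the spacer against yellow, no visible play. Release and take out the spacer.

Request:
{"api": "drive_tool", "payload": {"series": [-1,0,0,1,0,0,0,-1,0,0,0.5,0,0,0,0.2,0,0,0,0,0,0,0.2,0,0,0,0,0,0,0.2,0,0,-30,0,0,0,0.2,0,0,-60,0,0,0,0,-23,0,0,0,0,0.1745,-0.2,0,0,0,0,0,0.1745,-0.2,0,0,0,0,0,0.1745,-0.2,0,0,0,0,0,0.1745,-0.2,0,0,0,0,0,0.1745,-0.2,0,0,0,0,0,0.1745]}}

```text
t: 29.4
eef_pos: [0.6325, 0.0542, 0.1349]
tool_rot: [-0.0, 0.961, 0.278, 0.0]
contact_force: [-0.2, 0.7, -0.7]
gripper_width: 0.403
```

Request:
{"api": "drive_tool", "payload": {"series": [-0.2,0,0,0,0,0,0.1745,-0.2,0,0,0,0,0,0.1745,-0.2,0,0,0,0,0,0.1745,-0.2,0,0,0,0,0,0,-0.2,0,0,0,0,0,0]}}

```text
t: 30.02
eef_pos: [0.6326, 0.0543, 0.1349]
tool_rot: [0.0, 1.0, 0.025, -0.0]
contact_force: [0.5, 0.5, 0.3]
gripper_width: 0.398
```

```bash
python3 - <<'E'
from h import *
go(632.7,54.3,75.5,0.0455)
d=cam('top')
for k,v in cassettes(d,{'blue':(208,286,38,36)}).items(): print(k,*v)
E
```

```text
t 30.02 pos [632.6  54.3 134.9] yaw 0.0493 tilt 0.0 F [0.5 0.5 0.3] w 0.398
 shift [ 0.1 -0.  59.4] wz 0.004 tilt fix [ 0.0001  0.     -0.    ]
blue 445.0 282.4 34.4 45.5 65.9 px [226.2 304.4] 259 waxdir [ 5.1 -2. ]
```

Request:
{"api": "drive_tool", "payload": {"series": [-0.2,0,0,30,0,0,0.004,-0.2,0,0,20,0,0,0,-0.2,0,0,9,0,0,0,-0.2,0,0,0,0,0,0,-1,0,0,0,0,0,0,-1,0,0,0,0,0,0,-1,0,0,0,0,0,0,-1,0,0,0,0,0,0,-1,0,0,-25,0,0,0,-1,0,0,-35,0,0,0,-1,0,-24,0,0,0,0,-1,0,-23,0,0,0,0], "force": 30}}

```text
t: 31.58
eef_pos: [0.6302, 0.1016, 0.1358]
tool_rot: [0.0, 1.0, 0.021, -0.0]
contact_force: [-0.7, 0.1, -1.4]
gripper_width: 0.131
```

Request:
{"api": "drive_tool", "payload": {"series": [-1,0,0,0,0,0,0,-1,0,0,30,0,0,0,-1,0,0,20,0,0,0,-1,0,0,8,0,0,0,-1,0,0,0,0,0,0,-1,0,0,0,0,0,0]}}

```text
t: 32.33
eef_pos: [0.6309, 0.101, 0.078]
tool_rot: [-0.0, 1.0, 0.021, 0.0]
contact_force: [0.3, -0.4, -0.6]
gripper_width: 0.132
```

```bash
python3 - <<'E'
from h import *
go(630.7,98.3,76.3,0.0455)
E
```

```text
t 32.33 pos [630.9 101.   78. ] yaw 0.0416 tilt 0.02 F [ 0.3 -0.4 -0.6] w 0.132
 shift [-0.3  2.7  1.7] wz -0.004 tilt fix [-0.     -0.0004 -0.    ]
```

Request:
{"api": "drive_tool", "payload": {"series": [-1,0,1.5,0,0,0,-0.004,-1,0,1.3,0.5,0,0,0,-1,0,0,1.2,0,0,0,-1,0,0,0.5,0,0,0,-0.4,0,0,0,0,0,0,-0.4,0,0,0,0,0,0,-0.4,0,0,-20,0,0,0,-0.4,0,0,-40,0,0,0,0.2,-35.4,-38.2,0,0,0,0,0.2,-35.4,-38.2,0,0,0,0,0.2,-35.4,-38.2,0,0,0,0,0.2,-35.4,-38.2,0,0,0,0]}}

```text
t: 33.83
eef_pos: [0.4816, 0.2459, 0.1373]
tool_rot: [-0.0, 1.0, 0.023, 0.001]
contact_force: [0.5, 1.1, 0.1]
gripper_width: 0.601
```

Request:
{"api": "drive_tool", "payload": {"series": [0.2,-35.4,-38.2,0,0,0,0,0.2,0,0,0,0,0,0.155,0.2,0,0,0,0,0,0.155,0.2,0,0,0,0,0,0.155,0.2,0,0,0,0,0,0]}}

```text
t: 34.45
eef_pos: [0.4456, 0.2815, 0.1369]
tool_rot: [-0.001, 0.978, -0.207, 0.001]
contact_force: [0.6, -0.1, -0.3]
gripper_width: 0.603
```

```bash
python3 - <<'E'
from h import *
go(445,281.4,24.6,-0.42)
d=cam('side');x,y=170,190
B=cv2.resize(d['pixels'][y:y+150,x:x+220],None,fx=3.6,fy=3.6,interpolation=cv2.INTER_CUBIC)
cv2.imwrite('pics/t6.png',B)
E
```

```text
t 34.45 pos [445.6 281.5 136.9] yaw -0.4175 tilt 0.1 F [ 0.6 -0.1 -0.3] w 0.603
 shift [ -0.6   0.5 112.3] wz 0.003 tilt fix [-0.0013 -0.0011  0.    ]
```

View pics/t6.png

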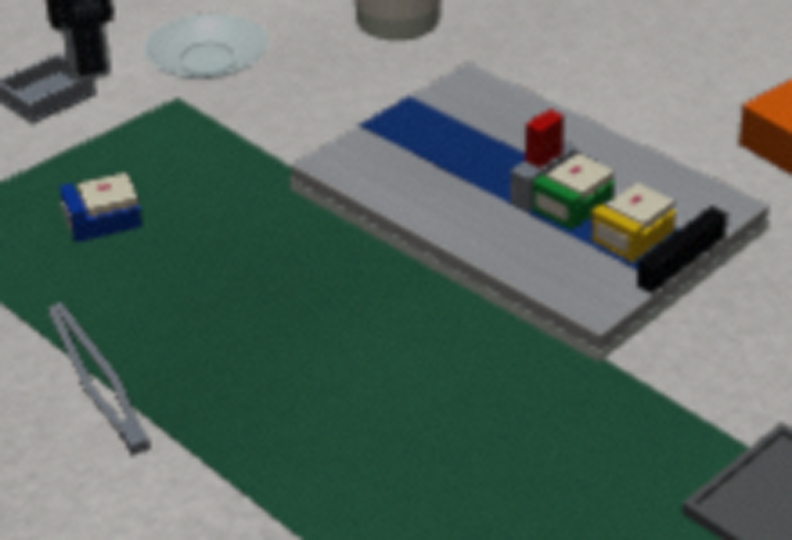

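The row stop–yellow–green–spacer is straight with even gaps, and blue is at its place (100,205 crop). Now blue.

Request:
{"api": "drive_tool", "payload": {"series": [0.2,0,0,40,0,0,0,0.2,0,0,35,0,0,0,0.2,0,0,24,0,0,0,0.2,0,0,12.5,0,0,0,0.2,0,0,0,0,0,0,-1,0,0,0,0,0,0,-1,0,0,0,0,0,0,-1,0,0,0,0,0,0,-1,0,0,0,0,0,0], "force": 20}}

```text
t: 35.62
eef_pos: [0.446, 0.2815, 0.0253]
tool_rot: [-0.001, 0.978, -0.208, 0.001]
contact_force: [-0.0, -0.4, 7.2]
gripper_width: 0.348
```

Request:
{"api": "drive_tool", "payload": {"series": [0.3,0,0,0,0,0,0,0.3,0,0,0,0,0,0,0.3,0,0,-45,0,0,0,0.3,0,0,0,0,0,-0.1745,0.3,0,0,0,0,0,-0.1745,0.3,0,0,0,0,0,-0.1745,0.3,0,0,0,0,0,-0.1745,0.3,0,0,0,0,0,-0.1745,0.3,0,0,0,0,0,-0.1745,0.3,0,0,0,0,0,-0.1745,0.3,0,0,0,0,0,-0.1745,0.3,0,0,0,0,0,-0.1745]}}

```text
t: 37.12
eef_pos: [0.4451, 0.2808, 0.0691]
tool_rot: [0.0, 0.837, 0.547, -0.0]
contact_force: [-0.3, -0.3, 0.0]
gripper_width: 0.651
```

Request:
{"api": "drive_tool", "payload": {"series": [0.3,0,0,0,0,0,0,0.3,0,0,25,0,0,0,0.3,0,0,20,0,0,0,0.3,0,0,0,0,0,0,-1,0,0,0,0,0,0,-1,0,0,0,0,0,0,-1,0,0,0,0,0,0,-1,0,0,0,0,0,0]}}

```text
t: 38.12
eef_pos: [0.4454, 0.281, 0.0245]
tool_rot: [0.0, 0.839, 0.544, 0.0]
contact_force: [0.3, -0.7, 0.9]
gripper_width: 0.465
```

```bash
python3 - <<'E'
from h import *
go(629.5,124.6,100,1.616)
E
```

```text
t 38.12 pos [445.4 281.   24.5] yaw 1.151 tilt 0.03 F [ 0.3 -0.7  0.9] w 0.465
 shift [-67.8 231.9 -75.4] wz -0.465 tilt fix [ 0.0004 -0.0004 -0.    ]
```

Request:
{"api": "drive_tool", "payload": {"series": [-1,0,0,-35,0,0,0,-1,0,0,-40,0,0,0,-1,0,0,0,0,0,-0.155,-1,0,0,0,0,0,-0.155,-1,0,0,0,0,0,-0.155,-1,-32.9,35.4,0,0,0,0,-1,-32.9,35.4,0,0,0,0,-1,-32.9,35.4,0,0,0,0,-1,-32.9,35.4,0,0,0,0,-1,-32.9,35.4,0,0,0,0,-1,0,0,0,0,0,0,-1,0,0,25,0,0,0]}}

```text
t: 39.62
eef_pos: [0.6308, 0.1252, 0.0756]
tool_rot: [0.001, 0.691, 0.723, 0.002]
contact_force: [0.1, 0.8, -1.2]
gripper_width: 0.463
```

Request:
{"api": "drive_tool", "payload": {"series": [-1,0,0,17,0,0,0,-1,0,0,9,0,0,0,-1,0,0,0,0,0,0,-1,0,0,0,0,0,0]}}

```text
t: 40.12
eef_pos: [0.6299, 0.1251, 0.0489]
tool_rot: [0.0, 0.691, 0.723, 0.0]
contact_force: [-0.2, 0.5, -0.5]
gripper_width: 0.462
```

```bash
python3 - <<'E'
from h import *
go(629.7,121.05,44.8,1.616)
E
```

```text
t 40.12 pos [629.9 125.1  48.9] yaw 1.6165 tilt 0.06 F [-0.2  0.5 -0.5] w 0.462
 shift [-4.1 -0.4  4.1] wz 0.001 tilt fix [ 0.001  -0.0003  0.    ]
```

Request:
{"api": "drive_tool", "payload": {"series": [-1,-1.5,0,1.5,0,0,0,-1,-1.3,-0.3,1.2,0,0,0,-1,-0.8,0,0,0,0,0,-1,-0.4,0,0,0,0,0,-1,0,0,0,0,0,0,-1,0,0,0,0,0,0]}}

```text
t: 40.88
eef_pos: [0.6294, 0.1208, 0.0455]
tool_rot: [-0.0, 0.691, 0.723, 0.0]
contact_force: [-0.6, 0.4, -0.7]
gripper_width: 0.461
```

```bash
python3 - <<'E'
from h import *
go(629.7,121.05,44.8,1.616)
d=cam('side');x,y=255,205
B=cv2.resize(d['pixels'][y:y+85,x:x+130],None,fx=6,fy=6,interpolation=cv2.INTER_CUBIC)
cv2.imwrite('pics/t7.png',B)
E
```

```text
t 40.88 pos [629.4 120.8  45.5] yaw 1.6163 tilt 0.0 F [-0.6  0.4 -0.7] w 0.461
 shift [0.3 0.3 0.7] wz 0.0 tilt fix [ 0.     -0.0001  0.    ]
```

View pics/t7.png

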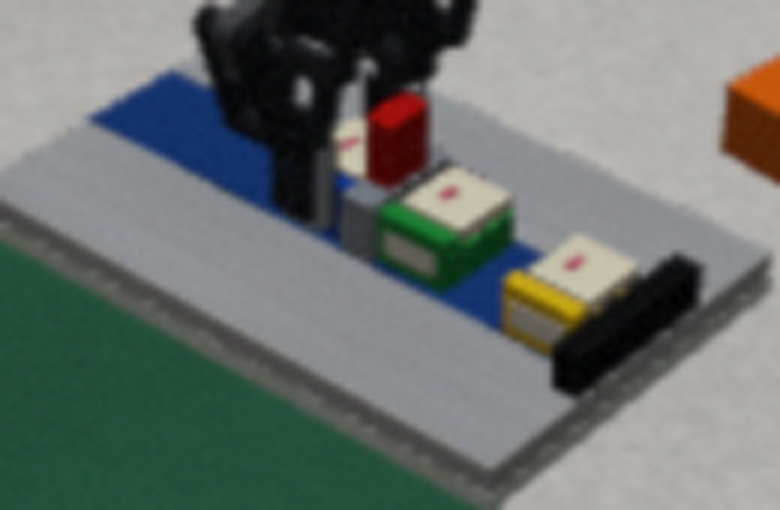

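The yellow cassette was knocked: it now lies nearly against the stop (570,290 crop), away from green. Blue is close against the spacer. I'll release blue, then mend yellow.

Request:
{"api": "drive_tool", "payload": {"series": [-1,0,0,0.8,0,0,0,0.2,0,0,0,0,0,0,0.2,0,0,0,0,0,0,0.2,0,0,-30,0,0,0,0.2,0,0,-60,0,0,0,0.2,0,0,0,0,0,0]}}

```text
t: 41.68
eef_pos: [0.6324, 0.1224, 0.1399]
tool_rot: [0.002, 0.691, 0.723, 0.004]
contact_force: [0.4, 0.9, -0.8]
gripper_width: 0.6
```

```bash
cat >> h.py <<'E'
S=np.array([.6347,.0045]);U=np.array([-.0455,.999]);V=np.array([.999,.0455])
def waxes(d):
    """wax tops on the lane: centre in plate frame s (along row), x (across), mm, and yaw rel plate deg, from cream mask at z=.042"""
    H=hsv(d).astype(int); out=[]
    m=(H[...,0]>8)&(H[...,0]<32)&(H[...,1]>20)&(H[...,1]<95)&(H[...,2]>150)
    n,l,s,c=cv2.connectedComponentsWithStats(m.astype(np.uint8))
    for i in range(1,n):
        if s[i,4]<40: continue
        cn=max(cv2.findContours(cv2.morphologyEx((l==i).astype(np.uint8),cv2.MORPH_CLOSE,np.ones((5,5))),0,cv2.CHAIN_APPROX_NONE)[0],key=len).reshape(-1,2)
        P=plane(d,cn,.042)[:,:2]-S; Q=(np.c_[P@U,P@V]*1000).astype(np.float32)
        if abs(Q[:,1].mean())>60 or not -20<Q[:,0].mean()<240: continue
        r=cv2.minAreaRect(Q); out.append(np.round([*r[0],*r[1],r[2],s[i,4],*c[i]],1))
    return out
E
python3 - <<'E'
from h import *
go(629.7,121,45,1.616)
d=cam('side'); H=hsv(d); print(H[228,330],H[250,352])
for w in waxes(d): print(w)
cv2.imwrite('pics/t8.png',cv2.resize(d['pixels'][205:290,255:385],None,fx=6,fy=6,interpolation=cv2.INTER_CUBIC))
E
```

```text
t 41.67 pos [632.4 122.4 139.9] yaw 1.6163 tilt 0.52 F [ 0.4  0.9 -0.8] w 0.6
 shift [-1.5 -3.6 94.9] wz 0.0 tilt fix [ 0.0088 -0.0021 -0.    ]
[108   9 141] [ 24  37 193]
[121.8  -1.1  34.3  17.   49.2  50.  312.1 229.7]
[ 71.4   4.2  28.   24.8  89.8  88.  330.9 237.6]
[ 13.6   0.   27.3  25.   89.7  96.  351.9 249.4]
```

View pics/t8.png

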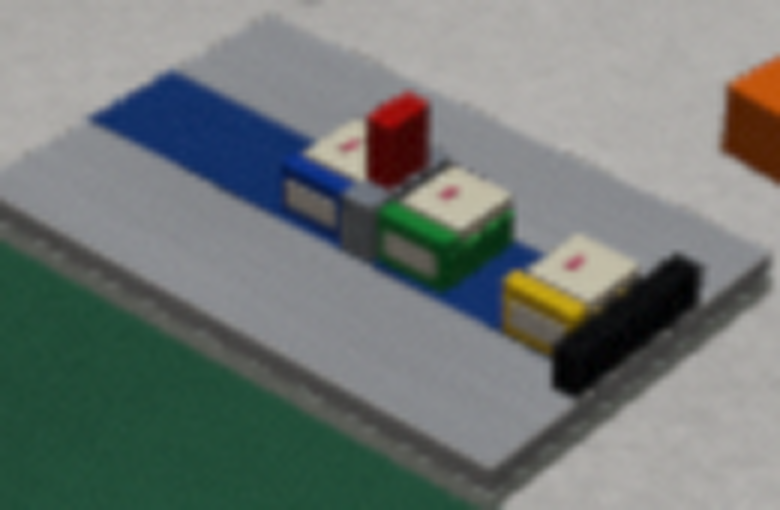

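Yellow touches the stop and lies about 4 mm nearer the robot, unturned. I'll slide it towards green to free the stop, reset the spacer there, and lay yellow to it again.

Request:
{"api": "drive_tool", "payload": {"series": [0.35,-48.8,0,0,0,0,0,0.35,-48.8,0,0,0,0,0,0.35,0,0,0,0,0,0,0.35,0,0,35,0,0,0,0.35,0,0,30,0,0,0,0.35,0,0,15,0,0,0,0.35,0,0,8,0,0,0,0.35,0,0,0,0,0,0]}}

```text
t: 42.72
eef_pos: [0.6339, 0.0236, 0.0467]
tool_rot: [-0.0, 0.691, 0.723, -0.0]
contact_force: [-0.8, 0.3, -0.0]
gripper_width: 0.673
```

```bash
python3 - <<'E'
from h import *
go(633.5,23.2,45.5,1.616)
E
```

```text
t 42.73 pos [633.9  23.6  46.7] yaw 1.6166 tilt 0.02 F [-0.8  0.3 -0. ] w 0.673
 shift [-0.4 -0.4  1.2] wz 0.001 tilt fix [-0.0002 -0.0002  0.    ]
```

Request:
{"api": "drive_tool", "payload": {"series": [-1,0,0,0.7,0,0,0,-1,0,0,0,0,0,0,-1,0,0,0,0,0,0,-1,0,0,0,0,0,0,-1,0,0,-4,0,0,0,-1,8,0,0,0,0,0,-1,8,0,0,0,0,0,-1,8,0,0,0,0,0,-1,0,0,0,0,0,0,-1,0,0,3.8,0,0,0,0.2,0,0,0,0,0,0,0.2,0,0,0,0,0,0]}}

```text
t: 44.22
eef_pos: [0.6328, 0.0467, 0.046]
tool_rot: [0.0, 0.691, 0.723, -0.0]
contact_force: [0.5, -0.4, -0.2]
gripper_width: 0.599
```

Request:
{"api": "drive_tool", "payload": {"series": [0.2,0,0,-30,0,0,0,0.2,0,0,-60,0,0,0,0.2,25,0,0,0,0,0,0.2,25,0,0,0,0,0,0.2,0,0,0,0,0,0]}}

```text
t: 44.85
eef_pos: [0.6301, 0.0996, 0.1365]
tool_rot: [-0.0, 0.69, 0.724, 0.001]
contact_force: [-0.3, -0.6, 0.1]
gripper_width: 0.598
```

```bash
python3 - <<'E'
from h import *
go(630.7,98.3,75.5,.0455)
d=cam('side')
for w in waxes(d): print(w)
E
```

```text
t 44.85 pos [630.1  99.6 136.5] yaw 1.6198 tilt 0.08 F [-0.3 -0.6  0.1] w 0.598
 shift [-1.4  0.6 61. ] wz 1.574 tilt fix [ 0.0004 -0.0013  0.    ]
[121.8  -1.1  34.3  17.   49.2  49.  312.1 229.7]
[ 71.4   3.5  24.7  26.8   0.6  86.  330.9 237.7]
[ 37.4   3.5  29.2  24.6  88.8  89.  343.7 244.1]
```

Request:
{"api": "drive_tool", "payload": {"series": [-0.2,0,0,0,0,0,0.1745,-0.2,0,0,0,0,0,0.1745,-0.2,0,0,0,0,0,0.1745,-0.2,0,0,0,0,0,0.1745,-0.2,0,0,0,0,0,0.1745,-0.2,0,0,0,0,0,0.1745,-0.2,0,0,0,0,0,0.1745,-0.2,0,0,0,0,0,0.1745,-0.2,0,0,0,0,0,0.1745,-0.2,0,0,0,0,0,0,-0.2,0,0,0,0,0,0]}}

```text
t: 46.28
eef_pos: [0.6305, 0.0962, 0.136]
tool_rot: [0.0, 1.0, 0.024, -0.0]
contact_force: [-1.0, 0.8, 0.3]
gripper_width: 0.4
```

```bash
python3 - <<'E'
from h import *
go(630.7,98.3,75.5,.0455)
E
```

```text
t 46.27 pos [630.5  96.2 136. ] yaw 0.0481 tilt 0.03 F [-1.   0.8  0.3] w 0.4
 shift [ 0.3 -2.1 60.5] wz 0.003 tilt fix [ 0.0005  0.0003 -0.    ]
```

Request:
{"api": "drive_tool", "payload": {"series": [-0.2,0.2,-2.1,30,0,0,0.003,-0.2,0,0,20,0,0,0,-0.2,0,0,10,0,0,0,-0.2,0,0,0,0,0,0,-1,0,0,0,0,0,0,-1,0,0,0,0,0,0,-1,0,0,0,0,0,0,-1,0,0,0,0,0,0,-1,0,0,-25,0,0,0,-1,0,0,-35,0,0,0,-1,0,42.5,0,0,0,0,-1,0,42.5,0,0,0,0], "force": 30}}

```text
t: 47.78
eef_pos: [0.634, 0.0139, 0.1365]
tool_rot: [0.0, 1.0, 0.022, 0.0]
contact_force: [-0.5, -0.1, -1.8]
gripper_width: 0.132
```

Request:
{"api": "drive_tool", "payload": {"series": [-1,0,0,0,0,0,0,-1,0,0,0,0,0,0,-1,0,0,30,0,0,0,-1,0,0,20,0,0,0,-1,0,0,8,0,0,0,-1,0,0,0,0,0,0,-1,0,1,0,0,0,0,-1,0,1,0,0,0,0,-1,0,0.7,0,0,0,0,-1,0,0,0,0,0,0]}}

```text
t: 49.02
eef_pos: [0.6344, 0.0115, 0.0783]
tool_rot: [0.0, 1.0, 0.021, 0.0]
contact_force: [-0.3, -0.5, -1.5]
gripper_width: 0.129
```

```bash
python3 - <<'E'
from h import *
go(634.6,10.25,75.5,.0455)
E
```

```text
t 49.02 pos [634.4  11.5  78.3] yaw 0.0425 tilt 0.01 F [-0.3 -0.5 -1.5] w 0.129
 shift [0.2 1.2 2.8] wz -0.003 tilt fix [ 0.0001 -0.0001 -0.    ]
```

Request:
{"api": "drive_tool", "payload": {"series": [-1,0,1,0.7,0,0,-0.003,-1,0,0.8,0,0,0,0,-1,0,0,0,0,0,0,-1,0,0,0,0,0,0]}}

```text
t: 49.52
eef_pos: [0.6344, 0.0103, 0.0775]
tool_rot: [-0.0, 1.0, 0.023, 0.0]
contact_force: [-0.1, 1.9, -2.3]
gripper_width: 0.133
```

Request:
{"api": "drive_tool", "payload": {"series": [-1,0,-0.3,1.3,0,0,0,-1,0,0,1,0,0,0,-0.4,0,0,0,0,0,0,-0.4,0,0,0,0,0,0,-0.4,0,0,-20,0,0,0,-0.2,0,0,-40,0,0,0,0.2,0,-33,0,0,0,0,0.2,0,0,0,0,0,-0.1745,0.2,0,0,0,0,0,-0.1745,0.2,0,0,0,0,0,-0.1745,0.2,0,0,0,0,0,-0.1745,0.2,0,0,0,0,0,-0.1745]}}

```text
t: 51.02
eef_pos: [0.6333, 0.0428, 0.1366]
tool_rot: [0.001, 0.895, 0.446, 0.0]
contact_force: [-0.6, -0.3, 0.3]
gripper_width: 0.6
```

Request:
{"api": "drive_tool", "payload": {"series": [0.2,0,0,0,0,0,-0.1745,0.2,0,0,0,0,0,-0.1745,0.2,0,0,0,0,0,-0.1745,0.2,0,0,0,0,0,-0.1745,0.2,0,0,0,0,0,0,0.2,0,0,0,0,0,0]}}

```text
t: 51.78
eef_pos: [0.6331, 0.0429, 0.1359]
tool_rot: [0.0, 0.692, 0.722, 0.0]
contact_force: [-0.5, 0.0, 0.1]
gripper_width: 0.597
```

```bash
python3 - <<'E'
from h import *
go(633.2,43.1,45.5,1.616)
d=cam('side')
for w in waxes(d): print(w)
E
```

```text
t 51.77 pos [633.1  42.9 135.9] yaw 1.6126 tilt 0.05 F [-0.5  0.   0.1] w 0.597
 shift [ 0.2 -0.  90.4] wz -0.003 tilt fix [0.0007 0.0003 0.    ]
[116.5   3.5  27.3  24.3  89.1  80.  314.4 229.6]
[ 71.9   3.5  25.7  26.8   0.6  88.  330.9 237.6]
[ 37.8   3.1  29.3  24.2  84.   84.  342.8 244.1]
```

Request:
{"api": "drive_tool", "payload": {"series": [0.2,0,0,35,0,0,-0.003,0.2,0,0,35,0,0,0,0.2,0,0,13,0,0,0,0.2,0,0,7,0,0,0,0.2,0,0,0,0,0,0,-1,0,0,0,0,0,0,-1,0,0,0,0,0,0,-1,0,0,0,0,0,0,-1,0,0,0,0,0,0], "force": 20}}

```text
t: 52.95
eef_pos: [0.6337, 0.0433, 0.0464]
tool_rot: [0.001, 0.69, 0.724, 0.001]
contact_force: [-0.4, 0.2, 5.3]
gripper_width: 0.461
```

Request:
{"api": "drive_tool", "payload": {"series": [-1,0,0,-1.5,0,0,0,-1,-2.5,0,0,0,0,0,-1,-2,0,0,0,0,0,-1,-2,0,0,0,0,0,-1,-1.5,0,0,0,0,0,-1,-1,0,0,0,0,0,-1,0,0,0,0,0,0]}}

```text
t: 53.82
eef_pos: [0.6333, 0.034, 0.0467]
tool_rot: [0.0, 0.69, 0.724, -0.0]
contact_force: [0.2, -0.2, -1.0]
gripper_width: 0.465
```

Request:
{"api": "drive_tool", "payload": {"series": [-1,-0.5,0,0,0,0,0,-1,-0.5,0,0,0,0,0,-1,0,0,0,0,0,0]}}

```text
t: 54.2
eef_pos: [0.6333, 0.0334, 0.0467]
tool_rot: [-0.0, 0.69, 0.724, 0.0]
contact_force: [-0.2, 1.2, -1.3]
gripper_width: 0.464
```

Request:
{"api": "drive_tool", "payload": {"series": [-1,-0.5,0,0,0,0,0,-1,-0.4,0,0,0,0,0,-1,0,0,0,0,0,0]}}

```text
t: 54.58
eef_pos: [0.6333, 0.0333, 0.0468]
tool_rot: [-0.0, 0.69, 0.724, 0.001]
contact_force: [-0.0, 3.9, -1.4]
gripper_width: 0.462
```

Request:
{"api": "drive_tool", "payload": {"series": [-1,0.9,0,1,0,0,0,-1,0,0,0,0,0,0,0.2,0,0,0,0,0,0,0.2,0,0,0,0,0,0,0.2,0,0,-30,0,0,0,0.2,0,0,-60,0,0,0,0,-23,0,0,0,0,0.1745,-0.2,0,0,0,0,0,0.1745,-0.2,0,0,0,0,0,0.1745,-0.2,0,0,0,0,0,0.1745,-0.2,0,0,0,0,0,0.1745,-0.2,0,0,0,0,0,0.1745]}}

```text
t: 56.08
eef_pos: [0.6344, 0.0094, 0.1356]
tool_rot: [0.0, 0.96, 0.279, -0.0]
contact_force: [0.3, -0.3, -0.2]
gripper_width: 0.402
```

Request:
{"api": "drive_tool", "payload": {"series": [-0.2,0,0,0,0,0,0.1745,-0.2,0,0,0,0,0,0.1745,-0.2,0,0,0,0,0,0.1745,-0.2,0,0,0,0,0,0,-0.2,0,0,0,0,0,0]}}

```text
t: 56.7
eef_pos: [0.6345, 0.0099, 0.1357]
tool_rot: [0.0, 1.0, 0.026, -0.0]
contact_force: [0.6, -0.3, 0.3]
gripper_width: 0.399
```

```bash
python3 - <<'E'
from h import *
go(634.5,10.3,75.5,.0455)
d=cam('side')
for w in waxes(d): print(w)
# tray outline corners & walls in the top view
t=cam('top'); g=t['pixels'].astype(int); print('tray rows mean', g[262,380:420].mean(1).astype(int))
cv2.imwrite('pics/t9.png',cv2.resize(t['pixels'][200:300,330:480],None,fx=5,fy=5,interpolation=cv2.INTER_CUBIC))
H=hsv(t).astype(int); m=(H[...,1]<40)&(g.mean(2)<125)&(g.mean(2)>70); m[:242]=0;m[284:]=0;m[:,:382]=0;m[:,418:]=0
m,s,c=big(m); print(s,c); cn=cv2.findContours(m.astype(np.uint8),0,cv2.CHAIN_APPROX_NONE)[0]; cn=max(cn,key=len).reshape(-1,2)
print(cv2.minAreaRect((plane(t,cn,.006)[:,:2]*1000).astype(np.float32)))
E
```

```text
t 56.7 pos [634.5   9.9 135.7] yaw 0.052 tilt 0.02 F [ 0.6 -0.3  0.3] w 0.399
 shift [ 0.1 -0.4 60.2] wz 0.007 tilt fix [0.0004 0.0001 0.    ]
[116.5   3.6  27.4  24.3  89.1  81.  314.4 229.6]
[ 71.9   4.2  25.7  28.2   0.7  88.  330.9 237.6]
[ 3.440e+01 -3.000e-01  3.190e+01  1.830e+01  5.240e+01  6.200e+01
  3.445e+02  2.458e+02]
tray rows mean [107 107 107 108 110 108 110 110 110 110 112 111 112 112 112 111 112 111
 110 110 109 110 109 109 109 108 108 106 107 107 104 102 102 101 100 100
  97  96  94  91]
[ 382  242   36   42 1496] [399.32687166 262.69585561]
((539.1544189453125, -144.49868774414062), (87.50546264648438, 103.67398071289062), 87.62504577636719)
```

View pics/t9.png

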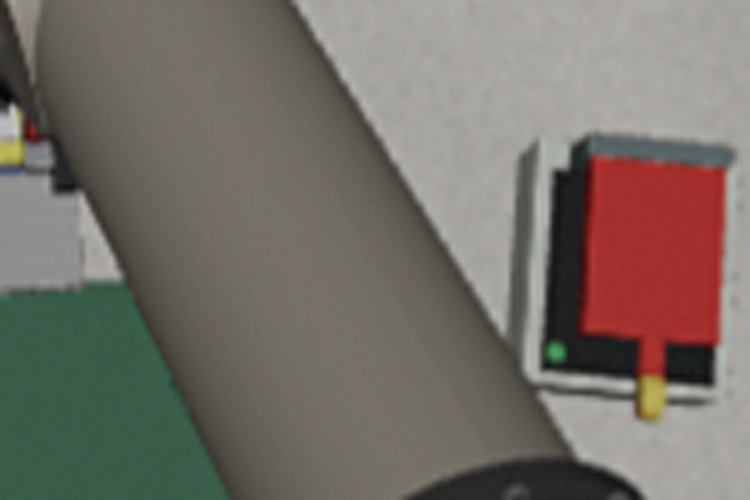

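```bash
python3 - <<'E'
from h import *
t=cam('top'); g=cv2.imread('pics/top0.png').astype(int); v=g.mean(2)
# left/right tray edges: half-level crossing between light floor and grey tray on rows below the mat-free part; use right and top/bottom edges
def cross(line,lev,rev=False):
    idx=range(len(line)-1)
    for i in (reversed(idx) if rev else idx):
        a,b=line[i],line[i+1]
        if (a-lev)*(b-lev)<=0 and a!=b: return i+(lev-a)/(b-a)
r=[(400+cross(v[y,400:420],132),y) for y in range(251,275)]
l=[(380+cross(v[y,380:395],132),y) for y in range(249,255)]
tp=[(x,240+cross(v[240:255,x],132)) for x in range(392,408)]
bt=[(x,268+cross(v[268:286,x],128)) for x in range(403,409)]
for n,e in(('r',r),('l',l),('top',tp),('bot',bt)):
    P=plane(t,e,.008)[:,:2]*1000; print(n,P.mean(0).round(1),P[0].round(1),P[-1].round(1))
E
```

```text
r [ 538.  -174.2] [ 566.7 -174.4] [ 509.4 -174.4]
l [ 566.9 -112.6] [ 573.1 -112.7] [ 560.6 -112.1]
top [ 579.7 -145.8] [ 579.9 -127.1] [ 579.6 -164.6]
bot [ 498.7 -156.9] [ 499.2 -150.7] [ 498.5 -163.1]
```

Request:
{"api": "drive_tool", "payload": {"series": [-0.2,0,-0.3,30,0,0,0.007,-0.2,0,0,20,0,0,0,-0.2,0,0,9.5,0,0,0,-0.2,0,0,0,0,0,0,-1,0,0,0,0,0,0,-1,0,0,0,0,0,0,-1,0,0,0,0,0,0,-1,0,0,0,0,0,0,-1,0,0,-25,0,0,0,-1,0,0,-35,0,0,0,-1,0,0,0,0,0,0], "force": 30}}

```text
t: 58.22
eef_pos: [0.636, 0.0107, 0.1386]
tool_rot: [-0.0, 1.0, 0.021, 0.002]
contact_force: [0.4, 0.2, -1.0]
gripper_width: 0.13
```

```bash
python3 - <<'E'
from h import *
go(539,-145,145,-.035)
d=cam('side')
for w in waxes(d): print(w)
E
```

```text
t 58.23 pos [636.   10.7 138.6] yaw 0.0417 tilt 0.26 F [ 0.4  0.2 -1. ] w 0.13
 shift [-103.4  151.5   -6.9] wz 0.077 tilt fix [-0.0001 -0.0045  0.    ]
[117.    3.6  27.4  25.2  89.1  83.  314.4 229.5]
[ 71.2   3.7  28.   25.5  86.   88.  331.  237.6]
[ 28.    3.1  25.8  29.    2.2  97.  347.1 246. ]
```

Request:
{"api": "drive_tool", "payload": {"series": [-1,-34.1,50.1,0,0,0,0,-1,-34.1,50.1,0,0,0,0,-1,-34.1,50.1,0,0,0,0.042,-1,0,0,0,0,0,0,-1,0,0,35,0,0,0,-1,0,0,25,0,0,0,-1,0,0,13,0,0,0,-1,0,0,0,0,0,0,-1,0,0,0,0,0,0]}}

```text
t: 59.4
eef_pos: [0.5388, -0.1436, 0.0633]
tool_rot: [-0.0, 1.0, 0.0, 0.0]
contact_force: [0.6, 0.8, -1.8]
gripper_width: 0.126
```

```bash
python3 - <<'E'
from h import *
go(539.2,-144.5,59.8,0)
d=cam('side')
for w in waxes(d): print(w)
cv2.imwrite('pics/t10.png',cv2.resize(d['pixels'][210:390,290:500],None,fx=3.8,fy=3.3,interpolation=cv2.INTER_CUBIC))
E
```

```text
t 59.4 pos [ 538.8 -143.6   63.3] yaw 0.0003 tilt 0.02 F [ 0.6  0.8 -1.8] w 0.126
 shift [0.4 0.9 3.5] wz 0.0 tilt fix [-0.0001 -0.0003  0.    ]
[116.5   3.   26.   24.6  89.8  79.  314.3 229.6]
[ 71.5   3.6  26.8  26.2  89.8  87.  331.  237.7]
[ 28.    2.6  26.1  27.6   0.6  97.  347.1 246.1]
```

View pics/t10.png

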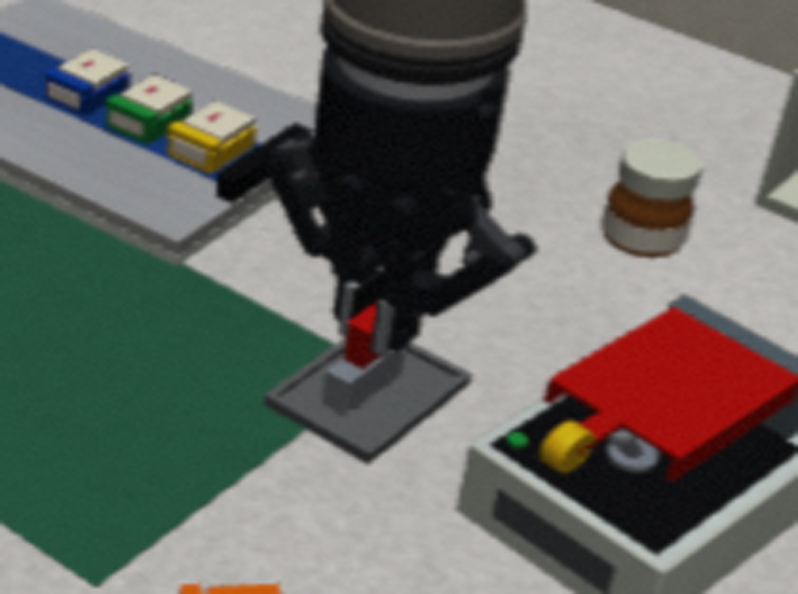

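The spacer is upright over the tray centre and the row yellow/green/blue looks evenly spaced (centres 28.0, 71.5, 116.5 mm, about ±0.7). Set it down and measure the guard.

Request:
{"api": "drive_tool", "payload": {"series": [-1,0.3,0.8,1.5,0,0,0,-1,0,0,1.5,0,0,0,-1,0,0,0.8,0,0,0,-0.4,0,0,0,0,0,0,-0.4,0,0,0,0,0,0,-0.4,0,0,-25,0,0,0,-0.4,0,0,-45,0,0,0,-0.4,0,0,-40,0,0,0,-0.4,0,0,0,0,0,0]}}

```text
t: 60.58
eef_pos: [0.5411, -0.1451, 0.1727]
tool_rot: [0.001, 1.0, -0.0, 0.003]
contact_force: [-0.8, 0.2, -0.3]
gripper_width: 0.302
```

```bash
python3 - <<'E'
from h import *
t=cam('top');d=cam('side')
def yel(dd,x,y,w,h):
    q=hsv(dd)[y:y+h,x:x+w].astype(int); m,s,c=big((q[...,0]>17)&(q[...,0]<33)&(q[...,1]>110)&(q[...,2]>90)); return c+[x,y],s
a,sa=yel(t,445,265,30,25);b,sb=yel(d,425,330,30,25); print(a,sa,b,sb)
c1,v1=ray(t,[a]);c2,v2=ray(d,[b]);A=np.c_[v1[0],-v2[0]];k=np.linalg.lstsq(A,c2-c1,rcond=None)[0]
p,q=c1+k[0]*v1[0],c2+k[1]*v2[0]; print('grip',((p+q)/2*1000).round(1),'miss',(np.linalg.norm(p-q)*1000).round(1))
H=hsv(t).astype(int); r=((H[...,0]<8)|(H[...,0]>172))&(H[...,1]>150)&(H[...,2]>80); r[:,:435]=0;r[:222]=0;r[274:]=0
m,s,c=big(r); print('red',s,c)
for nm,f in(('L',lambda y:np.where(m[y])[0].min()-.5),('R',lambda y:np.where(m[y])[0].max()+.5)):
    e=[(f(y),y) for y in range(s[1]+4,s[1]+32)]; print(nm,fitline(t,e,.092))
# far edge of flap
e=[(x,np.where(m[:,x])[0].min()-.5) for x in range(s[0]+4,s[0]+s[2]-4)]; print('far',plane(t,e,.092).mean(0))
# near edge
e=[(x,np.where(m[:,x])[0].max()+.5) for x in list(range(s[0]+2,s[0]+9))]; print('near',plane(t,e,.092).mean(0))
go(490,-300,150,0)
S1=np.hstack([cv2.resize(t['pixels'][215:295,425:485],None,fx=6.5,fy=6.5,interpolation=cv2.INTER_CUBIC),cv2.resize(d['pixels'][295:399,407:485],None,fx=5,fy=5,interpolation=cv2.INTER_CUBIC)])
cv2.imwrite('pics/t11.png',S1)
E
```

```text
Traceback (most recent call last):
  File "h.py", line 16, in big
    i=1+np.argmax(s[1:,4]); return l==i,s[i],c[i]
        ~~~~~~~~~^^^^^^^^^
ValueError: attempt to get argmax of an empty sequence
```

```bash
cat > g.py <<'E'
from h import *
def yel(dd,x,y,w,h):
    q=hsv(dd)[y:y+h,x:x+w].astype(int); m,s,c=big((q[...,0]>15)&(q[...,0]<35)&(q[...,1]>110)&(q[...,2]>80)); return c+[x,y],s
def tri(t,a,d,b):
    c1,v1=ray(t,[a]);c2,v2=ray(d,[b]);k=np.linalg.lstsq(np.c_[v1[0],-v2[0]],c2-c1,rcond=None)[0]
    p,q=c1+k[0]*v1[0],c2+k[1]*v2[0]; return ((p+q)/2*1000).round(1),(np.linalg.norm(p-q)*1000).round(1)
E
python3 - <<'E'
from g import *
d=cam('side');t=cam('top'); t['pixels']=cv2.imread('pics/top0.png')
a,sa=yel(t,445,265,30,25);b,sb=yel(d,425,330,30,25); print(a,sa,b,sb); print('grip',tri(t,a,d,b))
H=hsv(t).astype(int); r=((H[...,0]<8)|(H[...,0]>172))&(H[...,1]>150)&(H[...,2]>80); r[:,:435]=0;r[:222]=0;r[274:]=0
m,s,c=big(r); print('red',s,c)
for nm,f in(('L',lambda y:np.where(m[y])[0].min()-.5),('R',lambda y:np.where(m[y])[0].max()+.5)):
    e=[(f(y),y) for y in range(s[1]+4,s[1]+32)]; print(nm,fitline(t,e,.092))
e=[(x,np.where(m[:,x])[0].min()-.5) for x in range(s[0]+4,s[0]+s[2]-4)]; print('far',plane(t,e,.092).mean(0))
e=[(x,np.where(m[:,x])[0].max()+.5) for x in range(s[0]+2,s[0]+9)]; print('near',plane(t,e,.092).mean(0))
go(490,-300,150,0)
S1=np.hstack([cv2.resize(t['pixels'][215:295,425:485],None,fx=6.5,fy=6.5,interpolation=cv2.INTER_CUBIC),cv2.resize(d['pixels'][295:399,407:485],None,fx=5,fy=5,interpolation=cv2.INTER_CUBIC)])
cv2.imwrite('pics/t11.png',S1)
E
```

```text
[459.55555556 279.        ] [12 10  6  9 45] [438.52592593 344.35555556] [  8   7  13  16 135]
grip (array([ 487.6, -267.2,   93.3]), np.float64(1.3))
red [446 232  29  42 989] [460.16885743 250.62588473]
L (array([ 0.9920549 , -0.12580574], dtype=float32), array([ 0.56353235, -0.24285902], dtype=float32))
R (array([ 0.9930937 , -0.11732359], dtype=float32), array([ 0.5566614 , -0.30632707], dtype=float32))
far [ 0.59788291 -0.2762006   0.092     ]
near [ 0.51692603 -0.24986494  0.092     ]
t 60.77 pos [ 537.9 -144.7  168.2] yaw -0.0002 tilt 0.13 F [-0.9  0.2 -0.2] w 0.304
 shift [-47.9 155.3  18.2] wz -0.0 tilt fix [-0.0004  0.0022 -0.    ]
```

View pics/t11.png

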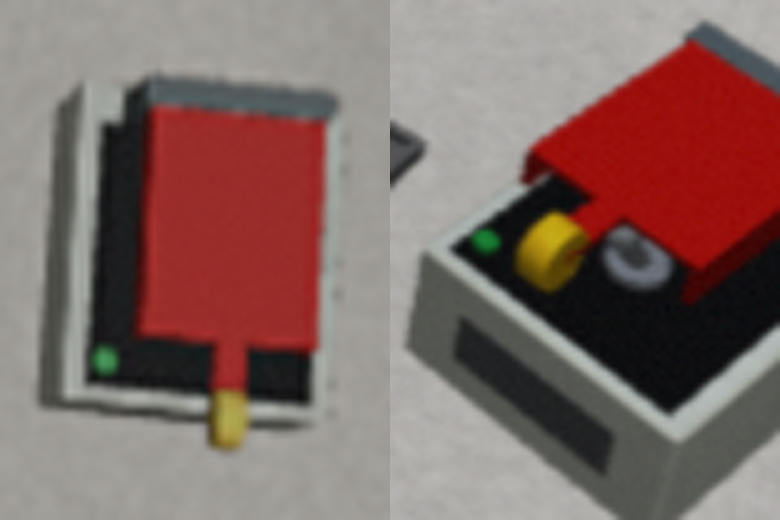

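Guard: grip disc at about (488,-267,93) mm, unit yaw −0.122, hinge about (599,-281), ajar about 0.05 rad; toggle leans to the robot. Go to the grip disc.

Request:
{"api": "drive_tool", "payload": {"series": [-0.2,-16.9,41.1,0,0,0,0,-0.2,-16.9,41.1,0,0,0,0,-0.2,-16.9,41.1,0,0,0,0.122,-0.2,0,0,0,0,0,0,-0.2,0,0,30,0,0,0,-0.2,0,0,25,0,0,0,-0.2,0,0,14,0,0,0,-0.2,0,0,0,0,0,0,-0.2,0,0,0,0,0,0], "force": 20}}

```text
t: 61.9
eef_pos: [0.4888, -0.268, 0.101]
tool_rot: [0.0, 0.998, -0.061, 0.001]
contact_force: [1.1, -0.1, -0.3]
gripper_width: 0.401
```

```bash
python3 - <<'E'
from g import *
go(487.6,-268,96.3,-.122)
d=cam('side')
cv2.imwrite('pics/t12.png',cv2.resize(d['pixels'][250:400,380:520],None,fx=5,fy=4,interpolation=cv2.INTER_CUBIC))
E
```

```text
t 61.9 pos [ 488.8 -268.   101. ] yaw -0.1217 tilt 0.06 F [ 1.1 -0.1 -0.3] w 0.401
 shift [-1.2  0.1  4.7] wz 0.0 tilt fix [ 0.0002 -0.001   0.    ]
```

View pics/t12.png

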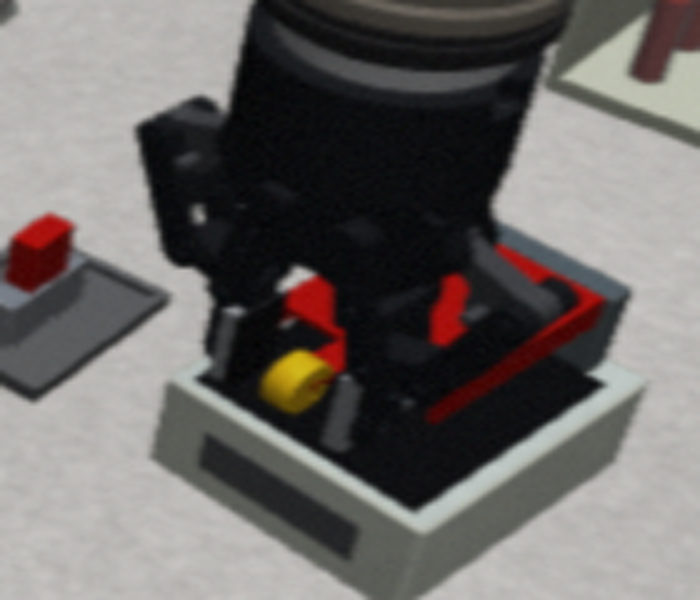

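The fingers straddle the yellow disc (295,380 crop), a clear pinch. Close and start the arc.

Request:
{"api": "drive_tool", "payload": {"series": [-0.2,-1,0,4,0,0,0,-1,0,0,0,0,0,0,-1,0,0,0,0,0,0,-1,0,0,0,0,0,0,-1,0,0,0,0,0,0,-1,2.1,0,-16.7,0,0,0,-1,4.6,0,-16.2,0,0,0,-1,6.9,0,-15.3,0,0,0,-1,0,0,0,0,0,0], "force": 30}}

```text
t: 63.08
eef_pos: [0.5012, -0.2696, 0.1464]
tool_rot: [0.0, 0.998, -0.061, 0.001]
contact_force: [-4.5, 2.8, 5.2]
gripper_width: 0.111
```

```bash
python3 - <<'E'
from g import *
go(487.6,-268,96.3,-.122)
E
```

```text
t 63.08 pos [ 501.2 -269.6  146.4] yaw -0.1221 tilt 0.07 F [-4.5  2.8  5.2] w 0.111
 shift [-13.8   0.1  50.1] wz -0.0 tilt fix [ 0.0005 -0.0011 -0.    ]
```

Request:
{"api": "drive_tool", "payload": {"series": [-1,9.1,0,-14.1,0,0,0,-1,11.1,0,-12.6,0,0,0,-1,12.9,0,-10.8,0,0,0,-1,14.4,0,-8.7,0,0,0,-1,15.5,0,-6.5,0,0,0,-1,16.3,0,-4.1,0,0,0,-1,16.7,0,-1.6,0,0,0,-1,16.8,0,0.9,0,0,0,-1,0,0,0,0,0,0,-1,0,0,0,0,0,0]}}

```text
t: 64.32
eef_pos: [0.6141, -0.2833, 0.203]
tool_rot: [0.0, 0.998, -0.061, 0.002]
contact_force: [2.2, 1.6, -0.2]
gripper_width: 0.113
```

```bash
python3 - <<'E'
from g import *
go(601,-281.5,202,-.122)
t=cam('top');d=cam('side')
cv2.imwrite('pics/t13.png',np.hstack([cv2.resize(d['pixels'][200:400,370:530],None,fx=3,fy=3,interpolation=cv2.INTER_CUBIC),cv2.resize(t['pixels'][200:300,410:490],None,fx=3.7,fy=6,interpolation=cv2.INTER_CUBIC)]))
E
```

```text
t 64.33 pos [ 614.1 -283.3  203. ] yaw -0.1219 tilt 0.21 F [ 2.2  1.6 -0.2] w 0.113
 shift [-13.2  -0.2   1. ] wz 0.0 tilt fix [ 0.     -0.0037 -0.    ]
```

View pics/t13.png

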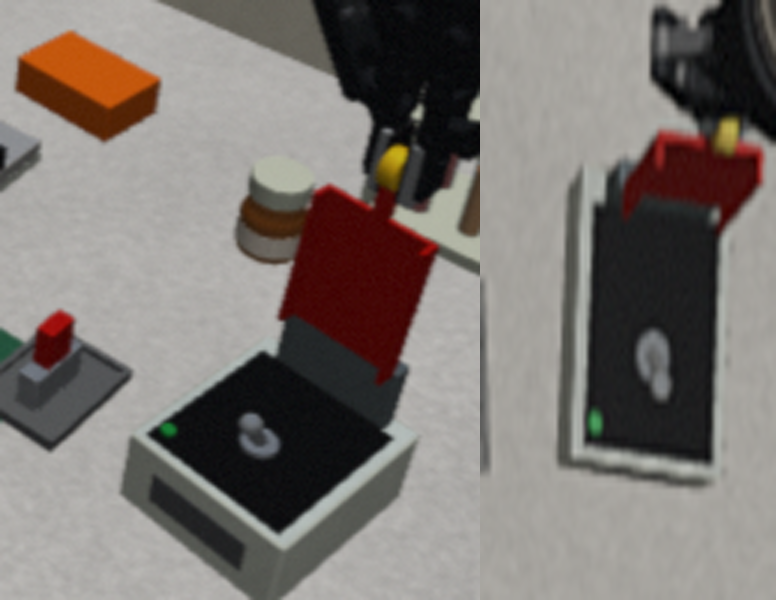

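Guard stands well open (about 1.7 rad), toggle visible leaning to the robot at (250,425 crop). Release and back off.

Request:
{"api": "drive_tool", "payload": {"series": [-0.4,0,0,0,0,0,0,-0.4,0,0,0,0,0,0,-0.4,0,0,-25,0,0,0,-0.4,0,0,-25,0,0,0,-1,-56,0,0,0,0,0,-1,-56,0,0,0,0,0,-1,0,0,0,0,0,0,-1,0,0,0,0,0,0]}}

```text
t: 65.42
eef_pos: [0.5017, -0.2702, 0.2527]
tool_rot: [0.0, 0.998, -0.061, 0.001]
contact_force: [0.0, -0.1, 0.7]
gripper_width: -0.001
```

```bash
python3 - <<'E'
from g import *
c=cv2.imread('pics/t13.png')
d=cam('side');t=cam('top')
print('tip tri',tri(t,(458.6,264.2),d,(453.3,341.7)))
a=np.array([.9926,-.1217]);p=np.array([540,-274.2])-38*a
go(*p,90,-.122)
for n,P in(('off',(.5266,-.2726,.0746)),('on',(.5533,-.2758,.0746))): print(n,proj(t,[P]).round(1),proj(d,[P]).round(1))
# grey toggle ball in the side view now
q=hsv(d)[325:360,435:475].astype(int); print(np.argwhere((q[...,1]<40)&(q[...,2]>110)).mean(0)[::-1]+[435,325])
for w in waxes(d): print(w)
E
```

```text
tip tri (array([ 524.3, -272.8,   74.9]), np.float64(0.3))
t 65.53 pos [ 502.6 -269.9  252.5] yaw -0.1218 tilt 0.08 F [ 0.5  0.1 -0.5] w -0.003
 shift [ -0.6  -0.3 162.5] wz 0.0 tilt fix [ 0.     -0.0013 -0.    ]
off [[458.5 263.2]] [[453.8 341. ]]
on [[459.1 252. ]] [[464.5 332.9]]
[447.36 338.23]
[116.6   2.9  25.8  25.9   0.5  81.  314.3 229.6]
[ 70.7   4.3  28.3  24.8  89.8  89.  331.1 237.7]
[ 27.6   2.6  25.2  27.6   0.6  96.  347.2 246.1]
```

Request:
{"api": "drive_tool", "payload": {"series": [-1,-4,0,45,0,0,0,-1,0,0,45,0,0,0,-1,0,0,40,0,0,0,-1,0,0,22,0,0,0,-1,0,0,10,0,0,0,-1,0,0,0,0,0,0,-1,8,0,0,0,0,0,-1,8,0,0,0,0,0,-1,8,0,0,0,0,0,-1,8,0,0,0,0,0,-1,6,0,0,0,0,0,-1,0,0,0,0,0,0]}}

```text
t: 67.03
eef_pos: [0.5357, -0.2739, 0.09]
tool_rot: [-0.0, 0.998, -0.061, 0.0]
contact_force: [0.2, -0.0, 0.5]
gripper_width: 0.0
```

```bash
python3 - <<'E'
from g import *
go(537.5,-274,90,-.122)
E
```

```text
t 67.03 pos [ 535.7 -273.9   90. ] yaw -0.122 tilt 0.03 F [ 0.2 -0.   0.5] w 0.0
 shift [ 1.8 -0.1 -0. ] wz -0.0 tilt fix [-0.0001 -0.0006  0.    ]
```

Request:
{"api": "drive_tool", "payload": {"series": [-1,2,0,0,0,0,0,-1,1,0,0,0,0,0,-1,0,0,0,0,0,0]}}

```text
t: 67.4
eef_pos: [0.5364, -0.274, 0.0898]
tool_rot: [-0.0, 0.998, -0.061, -0.002]
contact_force: [-6.3, 1.2, 3.9]
gripper_width: -0.002
```

Request:
{"api": "drive_tool", "payload": {"series": [-1,2,0,0,0,0,0,-1,1,0,0,0,0,0,-1,0,0,0,0,0,0]}}

```text
t: 67.78
eef_pos: [0.5368, -0.2741, 0.0895]
tool_rot: [-0.001, 0.998, -0.062, -0.004]
contact_force: [-12.1, 2.5, 8.7]
gripper_width: -0.0
```

Request:
{"api": "drive_tool", "payload": {"series": [-1,-10,0,0,0,0,0,-1,-30,0,0,0,0,0,-1,0,0,-54,0,0,0,-1,0,0,-54,0,0,0,-1,0,0,-54,0,0,0,-0.4,0,0,0,0,0,0,-0.4,0,0,0,0,0,0]}}

```text
t: 68.65
eef_pos: [0.5014, -0.2697, 0.2521]
tool_rot: [0.0, 0.998, -0.061, 0.001]
contact_force: [0.2, -0.1, -1.0]
gripper_width: 0.3
```

```bash
python3 - <<'E'
from g import *
go(614.1,-283.3,203,-.122)
d=cam('side');t=cam('top')
g=d['pixels'].astype(int).mean(2).astype(int); print(g[324:352:1,444:474:2])
b=[yel(d,455,225,80,60)]; print(b)
try: a=yel(t,440,195,40,50); print(a, tri(t,a[0],d,b[0][0]))
except Exception as e: print('top occluded')
E
```

```text
t 68.65 pos [ 501.4 -269.7  252.1] yaw -0.1222 tilt 0.06 F [ 0.2 -0.1 -1. ] w 0.3
 shift [113.4  -0.2  49.2] wz -0.0 tilt fix [ 0.0004 -0.0011  0.    ]
[[179 124  36  16  15  15  14  13  14  16  16  12  21  34  40]
 [156  47  16  17  17  16  14  12  14  17  15  17  14  22  39]
 [ 95  19  13  13  12  15  14  17  15  15  13  12  17  16  26]
 [ 35  15  13  15  16  17  16  17  15  15  13  17  14  14  17]
 [ 16  14  16  16  18  14  14  17  15  15  18  15  13  16  15]
 [ 15  15  16  16  15  15  13  15  14  37  48  27  15  15  16]
 [ 17  12  16  14  18  15  13  15  24  98 116  76  15  16  14]
 [ 13  14  13  17  14  17  15  13  42 116 125 114  29  14  17]
 [ 17  10  13  12  13  14  17  18  52 112 125 114  40  12  16]
 [ 16  14  18  14  14  14  15  16  48 102 117 107  46  14  15]
 [ 15  15  16  16  16  15  14  12  41  84 102  91  37  13  11]
 [ 13  17  17  12  11  16  18  16  45  68  79  68  26  14  15]
 [ 15  15  15  14  14  17  17  20  69  65  65  49  16  13  16]
 [ 15  17  15  17  14  16  13  25  84  86  56  22  16  15  14]
 [ 14  17  14  15  15  17  16  39  88  87  52  15  13  14  17]
 [ 
[... 334 characters left out ...]
120  91  92  76  29  15  14  14  13  14]
 [ 18  15  19  87 121 122  91  89  76  51  15  15  16  15  16]
 [ 17  14  18  91 122 123 101  87  87  87  16  15  15  18  14]
 [ 15  13  16  82 123 126 119 100 102  94  19  15  16  16  16]
 [ 17  18  16  62 121 125 122 118 117  95  23  15  17  14  13]
 [ 16  16  14  38 104 124 120 119 120  89  17  13  16  14  15]
 [ 16  16  18  25  69 110 116 118 115  65  16  15  14  15  16]
 [ 15  15  12  18  38  69  90  97  79  32  15  13  16  16  13]]
[(array([502.40869565, 255.96521739]), array([ 40,  25,  15,  14, 115], dtype=int32))]
(array([475.82352941, 220.39215686]), array([33, 21,  6, 10, 51], dtype=int32)) (array([ 605.6, -282.5,  199.9]), np.float64(0.8))
```

The ball tip is now at side pixel (464,332), matching the predicted "on" pose, and the guard disc is at (605.6,-282.5,199.9), about 1.63 rad open. Re-grip the disc and lower the guard.

Request:
{"api": "drive_tool", "payload": {"series": [-0.4,52,0,0,0,0,0,-0.4,52,0,0,0,0,0,-0.4,0,0,0,0,0,0,-0.4,0,0,30,0,0,0,-0.4,0,0,19,0,0,0,-0.4,0,0,0,0,0,0,-1,0,0,0,0,0,0,-1,0,0,0,0,0,0,-1,0,0,0,0,0,0,-1,0,0,0,0,0,0]}}

```text
t: 70.0
eef_pos: [0.6048, -0.2823, 0.2037]
tool_rot: [0.0, 0.998, -0.061, 0.0]
contact_force: [-1.7, 1.8, -0.2]
gripper_width: 0.112
```

Request:
{"api": "drive_tool", "payload": {"series": [-1,-16.8,0,0.5,0,0,0,-1,-16.5,0,2.9,0,0,0,-1,-15.9,0,5.4,0,0,0,-1,-14.9,0,7.7,0,0,0,-1,-13.6,0,9.8,0,0,0,-1,-12,0,11.8,0,0,0,-1,-10.1,0,13.4,0,0,0,-1,-8,0,14.8,0,0,0,-1,0,0,0,0,0,0]}}

```text
t: 71.12
eef_pos: [0.4977, -0.2691, 0.1371]
tool_rot: [-0.0, 0.998, -0.061, 0.0]
contact_force: [-0.7, 2.4, 3.0]
gripper_width: 0.112
```

```bash
python3 - <<'E'
from g import *
go(487.6,-268,91,-.122)
E
```

```text
t 71.12 pos [ 497.7 -269.1  137.1] yaw -0.1222 tilt 0.02 F [-0.7  2.4  3. ] w 0.112
 shift [-10.1   0.1  46.1] wz -0.0 tilt fix [-0.     -0.0004  0.    ]
```

Now the last part, down onto the rest, pressing lightly.

Request:
{"api": "drive_tool", "payload": {"series": [-1,-5.7,0,15.8,0,0,0,-1,-3.3,0,16.5,0,0,0,-1,-0.8,0,14,0,0,0,-1,0,0,0,0,0,0]}}

```text
t: 71.62
eef_pos: [0.488, -0.268, 0.0903]
tool_rot: [-0.0, 0.998, -0.061, -0.0]
contact_force: [-1.0, 2.3, 0.3]
gripper_width: 0.111
```

Request:
{"api": "drive_tool", "payload": {"series": [-1,0,0,1.5,0,0,0,-1,0,0,1,0,0,0,-1,0,0,0,0,0,0]}}

```text
t: 72.0
eef_pos: [0.4879, -0.268, 0.0885]
tool_rot: [0.0, 0.998, -0.061, 0.0]
contact_force: [-3.4, 3.9, 3.9]
gripper_width: 0.112
```

Request:
{"api": "drive_tool", "payload": {"series": [-1,0,0,1.5,0,0,0,-1,0,0,1.5,0,0,0,-1,0,0,0,0,0,0]}}

```text
t: 72.38
eef_pos: [0.4881, -0.268, 0.0853]
tool_rot: [0.0, 0.998, -0.061, 0.0]
contact_force: [-3.9, 2.7, 5.4]
gripper_width: 0.109
```

Request:
{"api": "drive_tool", "payload": {"series": [-1,0,0,-1.5,0,0,0,-0.4,0,0,0,0,0,0,-0.4,0,0,0,0,0,0,-0.4,0,0,-30,0,0,0,-0.4,0,0,-50,0,0,0,-0.4,0,0,-60,0,0,0,-0.4,-45,0,0,0,0,0,-0.4,0,50,0,0,0,0,-0.4,0,50,0,0,0,0,-0.4,0,50,0,0,0,0,-0.4,0,0,0,0,0,0]}}

```text
t: 73.75
eef_pos: [0.4228, -0.4165, 0.2262]
tool_rot: [0.001, 0.998, -0.065, -0.0]
contact_force: [-0.7, 0.2, 0.4]
gripper_width: 0.304
```

```bash
python3 - <<'E'
from g import *
go(487.6,-268,91,-.122)
t=cam('top');d=cam('side')
a,sa=yel(t,445,265,30,25);b,sb=yel(d,425,330,30,30); print('grip',a,b,tri(t,a,d,b), 'closed expect', proj(d,[[.4875,-.2665,.088]]))
for w in waxes(d): print('side',w)
for w in waxes(t): print('top',w)
A=cv2.resize(t['pixels'][180:300,230:490],None,fx=3,fy=3,interpolation=cv2.INTER_CUBIC)[:,:780]
B=cv2.resize(d['pixels'][200:400,270:530],None,fx=3,fy=3,interpolation=cv2.INTER_CUBIC)
cv2.imwrite('pics/t14.png',cv2.resize(np.vstack([A,B]),None,fx=.62,fy=.62,interpolation=cv2.INTER_AREA))
E
```

```text
t 73.75 pos [ 422.8 -416.5  226.2] yaw -0.1297 tilt 0.13 F [-0.7  0.2  0.4] w 0.304
 shift [  45.1 -155.9  134.8] wz -0.008 tilt fix [0.0023 0.0003 0.    ]
grip [459.40909091 278.84090909] [438.59375  344.890625] (array([ 488.1, -267.2,   91.9]), np.float64(1.3)) closed expect [[438.0107597  346.63220502]]
side [117.    3.7  27.7  25.2  89.1  82.  314.4 229.5]
side [ 71.2   3.7  28.   25.5  86.   89.  331.  237.6]
side [ 28.1   2.7  25.8  27.5   0.6  94.  347.  245.9]
```

View pics/t14.png

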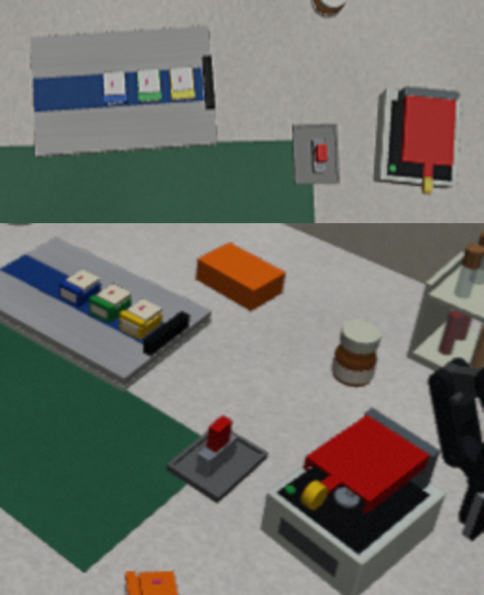

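Final view: the row, spacer in its tray, and the guard nearly down. The disc reads 91.9 mm (expected about 88), so releasing may have dragged it slightly up. I'll press the flap from above with shut fingers, and check gaps numerically.

```bash
python3 - <<'E'
from g import *
t=cam('top')
img=t['pixels'][...,2].astype(np.float32)
s=np.arange(-5,145,.25)
prof=0
for xx in(0,4,8,12):
    P=np.array([[*(S+U*a/1000+V*xx/1000),.042] for a in s]); uv=proj(t,P).astype(np.float32)
    prof=prof+cv2.remap(img,uv[:,0].reshape(-1,1),uv[:,1].reshape(-1,1),cv2.INTER_LINEAR).ravel()/4
lev=120; k=np.where((prof[:-1]-lev)*(prof[1:]-lev)<0)[0]
print('edges s',[(round(s[i]+.25*(lev-prof[i])/(prof[i+1]-prof[i]),1),'up' if prof[i+1]>prof[i] else 'dn') for i in k])
d=cam('side')
def red(dd,x,y,w,h):
    q=hsv(dd)[y:y+h,x:x+w].astype(int); m,st,c=big(((q[...,0]<8)|(q[...,0]>172))&(q[...,1]>130)); return c+[x,y]
a=red(t,392,246,20,26);b=red(d,375,290,30,35); print('stem',tri(t,a,d,b))
go(530,-273,130,-.122)
E
```

```text
edges s [(np.float64(13.9), 'up'), (np.float64(42.9), 'dn'), (np.float64(58.2), 'up'), (np.float64(85.3), 'dn'), (np.float64(103.6), 'up'), (np.float64(130.5), 'dn')]
stem (array([ 535.5, -145. ,   42.7]), np.float64(1.5))
t 73.95 pos [ 425.5 -410.1  226.4] yaw -0.1204 tilt 0.04 F [0.2 0.3 0.1] w 0.301
 shift [  87.2 -148.6   96.5] wz 0.002 tilt fix [-0.0007 -0.     -0.    ]
```

Request:
{"api": "drive_tool", "payload": {"series": [-1,29,-49.5,0,0,0,0,-1,29,-49.5,0,0,0,0,-1,29,-49.5,0,0,0,0,-1,0,0,0,0,0,0,-1,0,0,45,0,0,0,-1,0,0,40,0,0,0,-1,0,0,18,0,0,0,-1,0,0,8,0,0,0,-1,0,0,3,0,0,0,-1,0,0,0,0,0,0]}}

```text
t: 75.2
eef_pos: [0.5301, -0.275, 0.1136]
tool_rot: [0.0, 0.998, -0.061, 0.001]
contact_force: [-0.2, -0.6, 0.1]
gripper_width: -0.002
```

Request:
{"api": "drive_tool", "payload": {"series": [-1,0,0,1,0,0,0,-1,0,0,1,0,0,0,-1,0,0,0,0,0,0]}}

```text
t: 75.58
eef_pos: [0.5301, -0.275, 0.112]
tool_rot: [0.0, 0.998, -0.061, 0.001]
contact_force: [-0.6, 0.4, 7.7]
gripper_width: 0.003
```

Contact at TCP z 112 puts the flap top at 90 mm, its closed height, pressed at 7.7 N. Both cameras put blue about 1.2 mm too far from green, so I'll trim that.

Request:
{"api": "drive_tool", "payload": {"series": [-1,0,0,-45,0,0,0,-1,0,0,-45,0,0,0,0.2,7.2,-57.9,0,0,0,0,0.2,7.2,-57.9,0,0,0,0,0.2,7.2,-57.9,0,0,0,0,0.2,7.2,-57.9,0,0,0,0,0.2,7.2,-57.9,0,0,0,0,0.2,7.2,-57.9,0,0,0,0,0.2,7.2,-57.9,0,0,0,0,0.2,0,0,0,0,0,-0.1738,0.2,0,0,0,0,0,-0.1738,0.2,0,0,0,0,0,-0.1738]}}

```text
t: 77.08
eef_pos: [0.6288, 0.1216, 0.2006]
tool_rot: [0.0, 0.98, 0.201, 0.0]
contact_force: [0.1, 1.2, 0.5]
gripper_width: 0.597
```

Request:
{"api": "drive_tool", "payload": {"series": [0.2,0,0,0,0,0,-0.1738,0.2,0,0,0,0,0,-0.1738,0.2,0,0,0,0,0,-0.1738,0.2,0,0,0,0,0,-0.1738,0.2,0,0,0,0,0,-0.1738,0.2,0,0,0,0,0,-0.1738,0.2,0,0,0,0,0,-0.1738,0.2,0,0,30,0,0,0,0.2,0,0,0,0,0,0,0.2,0,0,0,0,0,0]}}

```text
t: 78.32
eef_pos: [0.6291, 0.1216, 0.1713]
tool_rot: [0.0, 0.691, 0.723, 0.0]
contact_force: [0.1, 0.2, -0.7]
gripper_width: 0.6
```

```bash
python3 - <<'E'
from g import *
go(629.4,120.8,46,1.616)
d=cam('side')
for w in waxes(d): print(w)
b,sb=yel(d,425,330,30,30); print('disc side px',b,'closed exp',proj(d,[[.4875,-.2665,.088]]))
E
```

```text
t 78.33 pos [629.1 121.6 171.3] yaw 1.6156 tilt 0.04 F [ 0.1  0.2 -0.7] w 0.6
 shift [-8.000e-01  1.000e-01  1.253e+02] wz -0.0 tilt fix [ 0.0006 -0.0001 -0.    ]
[117.    3.6  27.4  25.2  89.1  82.  314.3 229.5]
[ 71.    3.6  26.8  24.1  89.8  86.  330.9 237.7]
[ 27.9   3.4  28.8  25.2  89.8  97.  347.1 246. ]
disc side px [438.13846154 346.35384615] closed exp [[438.0107597  346.63220502]]
```

The disc now sits at the closed pixel (438.1,346.4, expected 438.0,346.6). Trim blue.

Request:
{"api": "drive_tool", "payload": {"series": [0.2,0,0,50,0,0,0,0.2,0,0,45,0,0,0,0.2,0,0,20,0,0,0,0.2,0,0,10,0,0,0,0.2,0,0,0,0,0,0,-1,0,0,0,0,0,0,-1,0,0,0,0,0,0,-1,0,0,0,0,0,0,-1,0,0,0,0,0,0], "force": 20}}

```text
t: 79.5
eef_pos: [0.63, 0.1219, 0.0472]
tool_rot: [0.001, 0.691, 0.723, 0.001]
contact_force: [-0.3, -0.3, 7.1]
gripper_width: 0.462
```

Request:
{"api": "drive_tool", "payload": {"series": [-1,0,0,-1.5,0,0,0,-1,-0.7,0,0,0,0,0,-1,-0.6,0,0,0,0,0,-1,0,0,1.3,0,0,0,-1,0,0,0,0,0,0,0.2,0,0,0,0,0,0,0.2,0,0,0,0,0,0,0.2,0,0,-30,0,0,0,0.2,0,0,-60,0,0,0,0.2,0,0,-60,0,0,0,0.2,-50,-30,0,0,0,0,0.2,0,0,0,0,0,0]}}

```text
t: 81.0
eef_pos: [0.6001, 0.0631, 0.1953]
tool_rot: [0.001, 0.693, 0.721, -0.002]
contact_force: [0.3, -0.2, -0.3]
gripper_width: 0.597
```

Request:
{"api": "drive_tool", "payload": {"series": [0.2,-50,-30,0,0,0,0,0.2,-50,-30,0,0,0,0,0.2,-50,-30,0,0,0,0,0.2,-50,-30,0,0,0,0,0.2,-50,0,0,0,0,0,0.2,-50,0,0,0,0,0,0.2,0,0,0,0,0,0]}}

```text
t: 81.88
eef_pos: [0.4939, -0.2411, 0.1947]
tool_rot: [-0.0, 0.694, 0.72, -0.001]
contact_force: [-0.5, 1.4, -0.1]
gripper_width: 0.601
```

```bash
cat > fin.py <<'E'
from g import *
t=cam('top');d=cam('side')
for w in waxes(d): print(w[:6])
img=t['pixels'][...,2].astype(np.float32); s=np.arange(-5,145,.25); prof=0
for xx in(0,4,8,12):
    uv=proj(t,np.array([[*(S+U*a/1000+V*xx/1000),.042] for a in s])).astype(np.float32)
    prof=prof+cv2.remap(img,uv[:,0].reshape(-1,1),uv[:,1].reshape(-1,1),cv2.INTER_LINEAR).ravel()/4
k=np.where((prof[:-1]-120)*(prof[1:]-120)<0)[0]; e=np.array([s[i]+.25*(120-prof[i])/(prof[i+1]-prof[i]) for i in k]); print('edges',e.round(1),'centres',(e[::2]+e[1::2])/2 if len(e)%2==0 else '')
b,sb=yel(d,425,330,30,30); print('disc',b)
go(500,-100,200,1.616)
E
python3 fin.py
```

```text
[114.9   3.   28.9  24.3  89.1  81. ]
[71.9  3.5 25.5 26.8  0.6 86. ]
[28.1  2.6 25.8 27.6  0.6 97. ]
edges [ 13.7  43.   58.1  85.5 102.2 129.3] centres [ 28.36182461  71.79033662 115.76114699]
disc [438.13868613 346.39416058]
t 81.97 pos [ 494.6 -236.2  195.1] yaw 1.6148 tilt 0.08 F [ 0.7 -0.1  0.2] w 0.602
 shift [135.8  11.4  -4.8] wz -0.001 tilt fix [-0.0007 -0.0012  0.    ]
```

```bash
python3 -c "
from station import bot
print(bot.hand_in(), bot.get_obs()['t'])"
```

```text
the job is handed in; nothing more can be done
the job is handed in; nothing more can be done
```

The job is handed in, at about 82 s of the 210 s allowed. The present cassettes (yellow, green, blue; white was absent) lie in the blue lane from the stop, label ends towards the robot.

- **Row:** I set each gap with the spacer. Yellow was knocked against the stop mid-run, so I moved it clear, put the spacer back at the stop and laid yellow against it again.
- **Gaps:** In the top view the wax tops are at 28.4, 71.8 and 115.8 mm along the row. That makes the yellow–green gap about 13.4 mm and the green–blue gap 14.0 mm. The stop–yellow gap was set by pressing against the spacer; the top view reads it about 0.6 mm wide.
- **Blue nudged at the end:** Both cameras had shown blue about 1.2 mm too far from green. I moved it 1.3 mm back by the camera measurement, after the guard work and without the spacer. Before that, the side camera gave a centre spacing of 45.8 mm there. In the last check it gave 43.8 and 43.0 mm, against 44 mm for a 14 mm gap.
- **Spacer:** It stands upright in its tray. The red stem measures about 4 mm nearer the robot than the tray centre, part of which is probably camera bias.
- **Guard and toggle:** I opened the guard to about 1.63 rad and pushed the toggle to its hard stop; its tip then showed at the predicted "on" position. Letting go of the guard left it slightly raised, so I pressed it down again with the fingers shut. The grip disc is now at its closed position in the side view.

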